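Check and strip down the biscuit press

TASK

Strip the biscuit press down for storage. First, with the rod still latched, check its spring: draw the sprung gauge out until the lip of its housing sits within the wide dark band, without overstretching it, hold it there for a good second, then ease it fully home without letting it snap back. Then lift the pawl clear, withdraw the toothed rod and lay it lengthwise in the steel tray; put every tall nozzle in the deep smoky box and every flat die in the shallow one (these may be done at any time), and leave the sauce dish, glass jar and silicone lid alone.

Things in the scene. Friction and masses are not known exactly. Their poses are not given: they have to be found in the camera images.
- press: Fixed biscuit press. Origin: on the sill (z 0) below the front mouth of the rod tunnel; x runs back along the tunnel, y left, z up; the rod leaves along -x. Base board x 0-225, y -50 to 125, 12 mm thick. Tunnel x 0-170, 36 mm wide, top 58-64 mm up; steel barrel, 70 mm diameter, x 100-240, top 81 mm up; gauge housing x 0-110, y 65-105, top 58 mm up.
- gauge (a joint): Sprung slide gauge left (+y) on the press, a flat scale strip with a black paddle, drawn out along the press's -x. Value in m: 0 home, stop at 0.065. The strip's one wide dark band, 8 mm long, lies across the housing's lip from 0.036 to 0.044; strained beyond 0.055. Spring: 2 N at home, 7 N at the band; let go at the band it snaps back (over 0.3 m/s); within 8 mm of home it returns gently.
- gauge_grip (a point): Grip point in the gauge's black upright paddle (12 mm thick along the press's x, 36 mm wide, 54 mm tall, top 18 mm above this point). At home it is 50 mm in front of the housing, at press (-50, 85, 59) mm; in the gap behind it is only the 18 mm strip, 14 mm lower. Axes as the press; moves with the gauge.
- gauge_lip (a point): Middle of the housing's front lip, where the strip comes out; fixed on the press. Axes as the press.
- pawl (a joint): Ratchet pawl on top of the tunnel, a lever hinged at its front end. Value in rad: 0 = down, its tooth between the rod's teeth, so the rod cannot be withdrawn; grows as the rear end is lifted, stop at 0.9; clear of the rod from 0.35. Stiff pivot (0.12 N m): it stays where it is left.
- pawl_tab (a point): Middle of the black thumb tab on the pawl's rear end: 12 mm along x, 16 mm wide (press y), 32 mm tall, top 14 mm above this point. With the pawl down it is at press (72, 0, 97) mm; it swings up and forward (to -x) about the hinge.
- pawl_hinge (a point): Centre of the pawl's pivot, at press (12, 0, 75) mm; the axis runs along the press's y.
- rod_grip (a point): Grip point in the loose toothed rod's handle, a grey upright plate 12 mm thick (along the rod), 48 wide, 44 tall; 26 mm above the underside of rod and plate. x axis: from handle to tip, 180 mm away. Rod 14 wide, 18 tall, about 140 g. Starts in the tunnel, underside 35 mm above the sill, handle 50 mm before the mouth; free once drawn 130 mm.
- rod_mid (a point): Middle of the toothed rod: 87 mm from the handle towards the tip, 9 mm above its underside. Axes as rod_grip.
- tray: Low steel tray fixed on the sill, 270 mm (its x) x 100 mm (its y) x 20 mm high, wall and floor 4 mm. Origin: middle of its underside.
- deep_box: The deep open box in smoky clear plastic, fixed, 140 (x) x 150 (y) x 55 mm high, walls and floor 4 mm. Origin: middle of its underside. For the nozzles.
- shallow_box: The shallow open box in the same smoky plastic, fixed, 140 (x) x 150 (y) x 28 mm high, walls and floor 4 mm. Origin: middle of its underside. For the dies.
- nozzle1_mid (a point): Tall steel nozzle: skirt 32 mm diameter and 24 mm high, above it a cone to a 12 mm tip, 46 mm tall in all, 30 g. Point: on its axis half-way up (23 mm above the foot); z along the axis to the tip. Upright on the sill at the start; may be absent.
- nozzle2_mid (a point): Tall steel nozzle: skirt 32 mm diameter and 24 mm high, above it a cone to a 12 mm tip, 46 mm tall in all, 30 g. Point: on its axis half-way up (23 mm above the foot); z along the axis to the tip. Upright on the sill at the start; may be absent.
- nozzle3_mid (a point): Tall steel nozzle: skirt 32 mm diameter and 24 mm high, above it a cone to a 12 mm tip, 46 mm tall in all, 30 g. Point: on its axis half-way up (23 mm above the foot); z along the axis to the tip. Upright on the sill at the start; may be absent.
- nozzle4_mid (a point): Tall steel nozzle: skirt 32 mm diameter and 24 mm high, above it a cone to a 12 mm tip, 46 mm tall in all, 30 g. Point: on its axis half-way up (23 mm above the foot); z along the axis to the tip. Upright on the sill at the start; may be absent.
- die1_mid (a point): Flat round aluminium pattern die: 36 mm diameter, 14 mm thick, 30 g. Point: its centre; z along its axis. Lies flat at the start; may be absent.
- die2_mid (a point): Flat round aluminium pattern die: 36 mm diameter, 14 mm thick, 30 g. Point: its centre; z along its axis. Lies flat at the start; may be absent.
- die3_mid (a point): Flat round aluminium pattern die: 36 mm diameter, 14 mm thick, 30 g. Point: its centre; z along its axis. Lies flat at the start; may be absent.
- die4_mid (a point): Flat round aluminium pattern die: 36 mm diameter, 14 mm thick, 30 g. Point: its centre; z along its axis. Lies flat at the start; may be absent.
- sauce_dish_mid (a point): White ceramic sauce dish, 76 mm across, 35 mm high; its middle. Bystander.
- glass_jar_mid (a point): Small glass jar with a twist cap, 54 mm across, 70 mm high; its middle. Bystander.
- silicone_lid_mid (a point): Dark silicone lid, 96 mm across, 16 mm high with its knob; its middle. Bystander.

How it is judged:
By the outcome, as a careful person would: the job done as asked, in the order asked, and still so for the second after the job is handed in, with the robot touching nothing.
Of nozzle1, nozzle2, nozzle3, nozzle4, die1, die2, die3, die4 only 5 to 7 are there at a start; the rules pass over those that are not, and their reading is None.
At some moment in a run one of nozzle1, nozzle2, nozzle3, nozzle4, die1, die2, die3, die4 may be knocked a few centimetres aside while the robot is not near it.
It also fails if it takes over 210 s, if anything falls off the work surface, if the arm or the gripper's body presses on something with over 40 N, if the wrist force passes 120 N, or if a joint passes its speed limit or range.

ROBOT

A 6-joint arm with a two-finger parallel gripper is mounted at the origin on the work surface. World frame = base frame: x ahead of the robot, y to its left, z up, the work surface at z = 0. Lengths are in m, angles in rad, forces in N, time in s.
With the tool pointing down it reaches from about 0.3 to 0.85 m from the base axis. Payload 4.2 kg.
Tool frame: the origin (TCP) lies at the very end of the fingers, on their centre line; the grasp point (between the pads) lies 19 mm behind it (r.grip_depth is the z of the grasp point in the tool frame, in m); z points along the fingers, y is the line along which they close (so a half turn about z gives the same grasp; the last joint's range is limited). The gripper opens to 91 mm and grips with 3 to 60 N. Pads are 32 mm wide; open, the fingers measure 118 mm over their backs; the gripper's body (76 mm by 178 mm) begins 60 mm behind the grasp point.
Start: joints at [1.216, 0.32, 1.565, -0, 1.257, -0.02], TCP at [0.189, 0.543, 0.214] pointing down, gripper open.
Joint ranges: [-3.11, 3.11], [-0.84, 2.01], [0.21, 2.61], [-1.34, 4.49], [0.05, 2.63], [-2.56, 2.56]. Speed limits (rad/s): [2.57, 2.57, 3.14, 3.14, 3.14, 3.14].

INTERFACE

Orientations are given as a unit quaternion [x, y, z, w].
In Python, from plant import telemetry, vision, workorder, r gives the robot as it stands.
- The arm moves only by the tool carry_out, never from a script. Its argument "commands" is a list of rows, each a list of 3 entries, a list of its own where there are three numbers: the finger opening in mm, from 0 to 91.2, then the shift along the world's x, y, z in mm, then the turn, a rotation vector about the world's x, y, z in degrees. In form: [[jaw, [x, y, z], [ax, ay, az]], ...]. A call has exactly 10 rows; each row shifts and turns the commanded pose from where the row before left it; what a row does not reach is not made up. A row lasts 1/12 s, in which the tool goes at most 41.7 mm and 7.16 degrees, less where a joint would pass 70% of its speed; a pose out of reach is approached as far as the arm can. A call is refused whole if a number of a shift passes 41.7 or a number of a turn 7.16, either way. A call with a gripper value outside its range is refused whole. The fingers move at their own pace and stop on an object; the grip force is fixed at half the most. Time passes only in rows, so rows that do not move let the fingers close, or fill a call up. It gives the time, the measured TCP pose, the force, the opening and the grip force at its end, in the units of the state.
- telemetry.get_obs(): the state, without advancing time (a new reading comes with each control period).
- vision.read_camera(name): name is "side" or "top"; returns the picture (420x560x3 uint8, blue, green, red); there is no depth.
- vision.camera_info(name): a dict with "fx", "fy", "cx", "cy" (pixels), "xyz" and "attitude" of the camera in the world. Camera axes: x right, y up, looking along -z (the intrinsics and any distortion apply to the point x, -y, -z); pixel columns grow to the right and rows downward; lengths in m; the calibration is good to about 2 mm. A picture is of the moment at which its call begins. camera_info takes no time and is no camera call.
- workorder.finish_job(): hands the job in; it is judged then, once.
The state is a dict: "t": time; "joints": joint angles; "qvel": joint speeds; "joint_efforts": joint torques, N m; "eef_pos": TCP position; "ee_rot": TCP orientation; "force": force on the tool from outside, world axes, zero at the start; "moment": the same for the moment, N m; "opening": opening from 0.0 (shut) to 1.0 (fully open); "finger_force": force on a finger pad.
Only numpy, scipy, OpenCV 4.12 (cv2) and the standard library are available. Lean on these libraries where they do the work, as an engineer would, in place of code of your own. Each camera call takes 0.05 s, during which the arm holds its last target. There are 200 camera calls.

## Working session

There is one attempt and no reset: what is moved stays moved. The work goes in short steps, Python scripts to look and compute and a tool call to move; the robot and the scene stay as the last step left them, time stands still between calls to the robot, and variables do not carry over. Pictures are saved under pics/ and viewed, at most 14 in all, crops included, and the job is handed in when it is done.

Besides the shell and the picture viewer there is one more tool, called after ">>>" as name(argument=value, ...) on one line, values as JSON. carry_out: Moves the arm, as the interface text tells. Its arguments: {"type":"object","properties":{"commands":{"type":"array","items":{"type":"array"}}},"required":["commands"]}

```bash
mkdir -p pics; ls; python3 - <<'E'
from plant import telemetry, vision, workorder, r
import cv2
print(telemetry.get_obs()); print(r.grip_depth)
for n in("top","side"):
    im=vision.read_camera(n); cv2.imwrite(f"pics/{n}0.png",im); i=vision.camera_info(n); print(n,i)
E
```

```text
pics
{'t': 0.0, 'joints': array([ 1.21602031e+00,  3.20293072e-01,  1.56568390e+00, -3.57268611e-05,
        1.25741533e+00, -1.99769138e-02]), 'qvel': array([-1.65431093e-03,  9.24621126e-04,  1.89896141e-03,  5.39899880e-05,
       -1.07703675e-03,  5.47631446e-04]), 'joint_efforts': array([-7.62525688e-04, -4.12459981e+01, -2.31975889e+01,  7.26536172e-02,
        4.55107063e-02, -1.17400205e-04]), 'eef_pos': array([0.18875105, 0.54258984, 0.21311774]), 'ee_rot': array([ 1.66613305e-01,  9.86021905e-01, -8.87237890e-04, -1.50929746e-04]), 'force': array([ 0.00323645, -0.61093163,  0.68861211]), 'moment': array([ 0.02776203, -0.04498304,  0.04364507]), 'finger_force': 0.0, 'opening': 1.0019863127951072}
-0.0188
top {'fx': 469.18588291819805, 'fy': 469.18588291819805, 'cx': 280.1157271853265, 'cy': 204.54241068303605, 'xyz': array([ 0.31868214, -0.02779021,  1.2187702 ]), 'attitude': array([-0.07265182,  0.07441247,  0.72440269, -0.68148752])}
side {'fx': 383.33041964955595, 'fy': 383.33041964955595, 'cx': 277.8601251469941, 'cy': 208.35062174053974, 'xyz': array([ 0.31046917, -0.72058307,  0.55406023]), 'attitude': array([ 0.47523113, -0.06942154, -0.12520963,  0.86813511])}
```

View pics/top0.png

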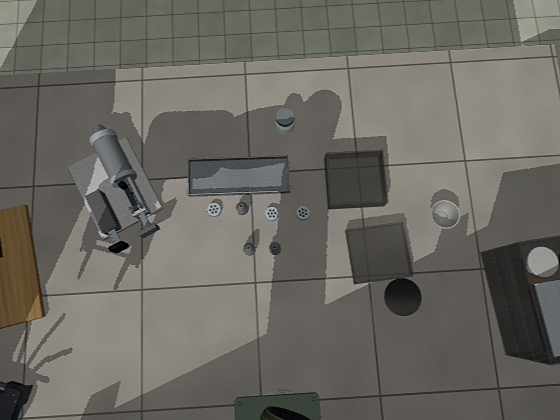

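View pics/side0.png

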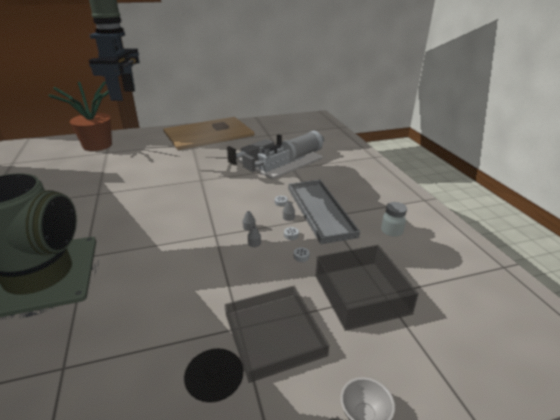

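The top view shows the press at the left (95-165, 125-250), the tray at (240,175), dies near (214,209), (272,213), (303,213), and nozzles near (242,208), (249,248), (275,248). The deep box is at (356,180) and the shallow one at (380,250). The side view agrees: deep box (365,285), shallow box (275,330). I'll zoom in next.

```bash
cat > h.py <<'E'
import numpy as np, cv2
from scipy.spatial.transform import Rotation as R
from plant import telemetry, vision, workorder, r
def cam(n):
    i=vision.camera_info(n); return i,R.from_quat(i['attitude']).as_matrix()
def ray(n,p):
    i,A=cam(n); d=A@np.array([(p[0]-i['cx'])/i['fx'],-(p[1]-i['cy'])/i['fy'],-1]); return i['xyz'],d/np.linalg.norm(d)
def onz(n,p,z):
    o,d=ray(n,p); return o+d*(z-o[2])/d[2]
def proj(n,X):
    i,A=cam(n); c=A.T@(np.asarray(X)-i['xyz']); return np.array([i['fx']*c[0]/-c[2]+i['cx'],i['fy']*c[1]/c[2]+i['cy']])
def tri(pt,ps):
    (a,d),(b,e)=ray('top',pt),ray('side',ps)
    s=np.linalg.lstsq(np.c_[d,-e],b-a,rcond=None)[0]; p,q=a+s[0]*d,b+s[1]*e
    return (p+q)/2,np.linalg.norm(p-q)
def crop(n,x0,y0,w,h,k,im=None):
    im=vision.read_camera(n) if im is None else im
    c=cv2.resize(im[y0:y0+h,x0:x0+w],None,fx=k,fy=k,interpolation=cv2.INTER_CUBIC)
    return np.clip(c*1.5,0,255).astype(np.uint8)
def st():
    o=telemetry.get_obs(); M=R.from_quat(o['ee_rot']).as_matrix()
    print('t',round(o['t'],2),'tcp',(o['eef_pos']*1000).round(1),'z',M[:,2].round(3),'y',M[:,1].round(3),'F',o['force'].round(1),'open',round(o['opening']*91.2,1),'ff',round(o['finger_force'],1)); return o
E
python3 - <<'E'
from h import *
t=cv2.imread('pics/top0.png'); s=cv2.imread('pics/side0.png')
cv2.imwrite('pics/c1.png',np.vstack([crop('',60,120,110,50*2+40,1,t)[:0]]) if 0 else np.hstack([crop('',65,120,100,140,4,t),crop('',0,0,100,140,4,s)[:, :0], crop('',220,125,100,140,4,s)[:,:]]))
cv2.imwrite('pics/c2.png',np.vstack([crop('',185,145,140,115,4,t)[:,:],crop('',232,175,140,32*1,4,s)[:0]]))
print('tile corners',onz('top',(189,160),.02).round(3),onz('top',(288,156),.02).round(3),onz('top',(289,193),.02).round(3),onz('top',(189,196),.02).round(3))
E
```

```text
tile corners [0.708 0.197 0.02 ] [ 0.703 -0.068  0.02 ] [ 0.601 -0.064  0.02 ] [0.609 0.199 0.02 ]
```

View pics/c1.png

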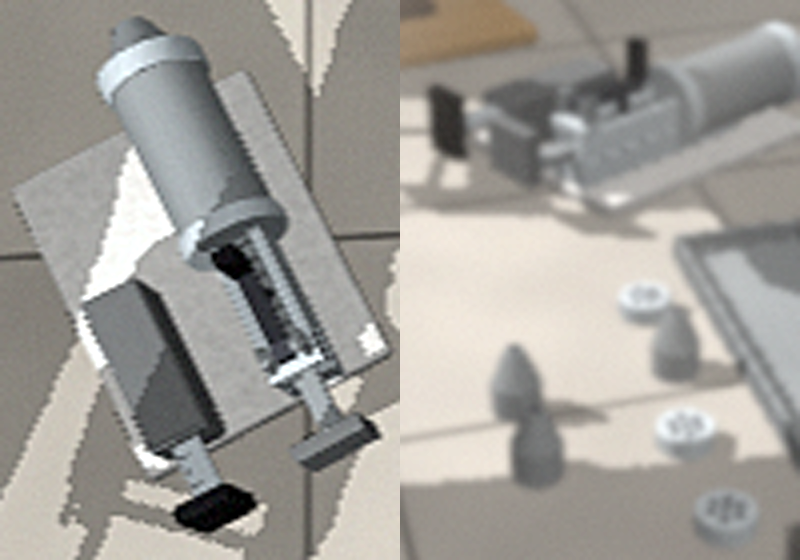

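View pics/c2.png

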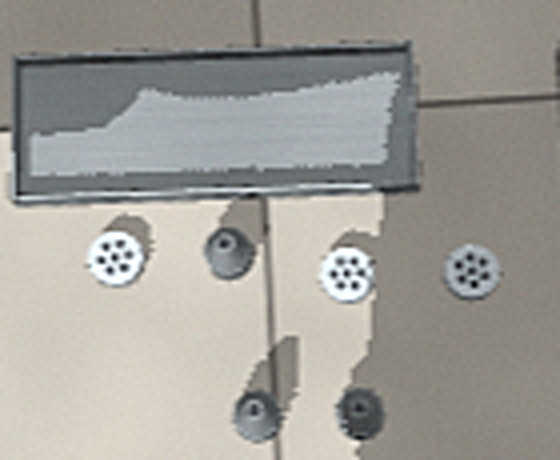

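The zoom shows clear base-board corners, the paddle, the tab, the handle, 3 dies and 3 nozzle tips. I'll compute positions from these.

```bash
python3 - <<'E'
from h import *
W=np.array([onz('top',p,.012)[:2] for p in [(162.5,208.7),(102.4,239.4),(68.6,166.8),(126,137.3)]])
P=np.array([[0,-50],[0,125],[225,125],[225,-50]])/1000
a,b=P-P.mean(0),W-W.mean(0); th=np.arctan2((a[:,0]*b[:,1]-a[:,1]*b[:,0]).sum(),(a*b).sum()); 
c,s=np.cos(th),np.sin(th); M=np.array([[c,-s],[s,c]]); o=W.mean(0)-M@P.mean(0)
print('press',o.round(4),np.degrees(th).round(2),'res',((W-(P@M.T+o))*1000).round(1).tolist())
def pw(x,y,z): return np.r_[o+M@np.array([x,y])/1000,z/1000]
for n,q,pt,ps in [('paddle top',(-50,85,77),(118.5,246),(231,148)),('tab top',(72,0,111),(122.8,184.3),(279,135.5)),('handle top',(-50,0,79),(149.3,229.2),None)]:
    X=pw(*q); print(n,X.round(4),'proj',proj('top',X).round(1),pt,proj('side',X).round(1),ps, tri(pt,ps) if ps else onz('top',pt,q[2]/1000))
for n,pt,ps,z in [('dieA',(214,209.2),(280.5,199.7),.014),('dieB',(271.5,212.7),(291,232.7),.014),('dieC',(302.5,212.5),(301,253),.014),('nozA',(240.7,205.3),(289.2,202.2),.046),('nozB',(248.2,246.5),(248.5,211.7),.046),('nozC',(275,246.5),(254,227.3),.046)]:
    print(n,*[x.round(4) for x in tri(pt,ps)],onz('top',pt,z).round(4))
t=[(189,160),(288,156),(289,193),(189,196)]
t=[(185+x/4-.4,145+y/4-.4) for x,y in [(14,58),(410,44),(418,187),(14,202)]]
w=np.array([onz('top',p,.02) for p in t]); print('tray',w.round(3).tolist(),w.mean(0).round(4))
tt=cv2.imread('pics/top0.png'); ss=cv2.imread('pics/side0.png')
cv2.imwrite('pics/c3.png',np.hstack([crop('',315,130,100,160,4-1,tt),crop('',220,240,150-0,160,3,ss)]))
E
```

```text
press [0.5613 0.3145] 25.22 res [[-1.1, 1.1], [1.7, -0.9], [0.0, -2.7], [-0.6, 2.5]]
paddle top [0.4798 0.3701 0.077 ] proj [115.4 246.6] (118.5, 246) [229.9 147.3] (231, 148) (array([0.48119874, 0.36229741, 0.07784976]), np.float64(0.0011694861056006196))
tab top [0.6264 0.3452 0.111 ] proj [121.5 184.5] (122.8, 184.3) [278.  134.8] (279, 135.5) (array([0.6280245 , 0.34255809, 0.10932918]), np.float64(0.0018557867605602167))
handle top [0.516  0.2932 0.079 ] proj [146.7 229.9] (149.3, 229.2) [246.9 155.5] None [0.51736298 0.28671234 0.079     ]
dieA [0.5721 0.1357 0.0098] 0.0004 [0.5714 0.1351 0.014 ]
dieB [ 0.5535 -0.0146  0.0078] 0.0011 [ 0.5528 -0.0148  0.014 ]
dieC [ 0.5494 -0.096   0.0096] 0.0005 [ 0.5484 -0.0957  0.014 ]
nozA [0.5717 0.0622 0.0451] 0.0016 [0.5706 0.0623 0.046 ]
nozB [0.4641 0.0482 0.0451] 0.0001 [0.464  0.0481 0.046 ]
nozC [ 0.4608 -0.0191  0.045 ] 0.0016 [ 0.4599 -0.019   0.046 ]
tray [[0.711, 0.199, 0.02], [0.704, -0.065, 0.02], [0.606, -0.064, 0.02], [0.612, 0.201, 0.02]] [0.6582 0.0676 0.02  ]
```

View pics/c3.png

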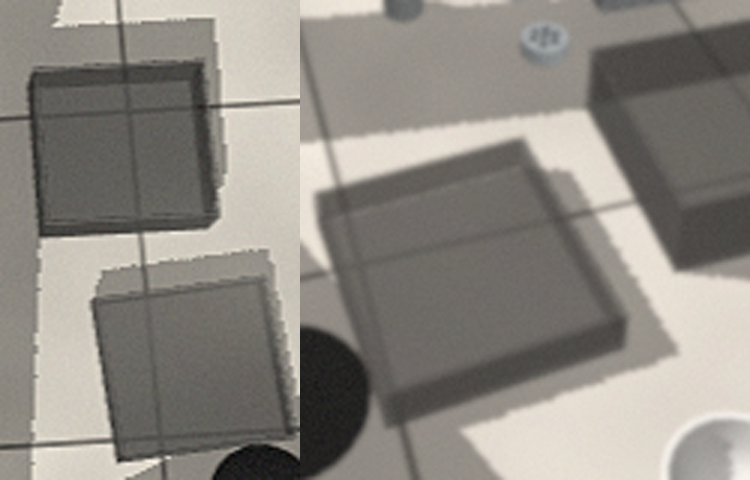

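The box crop shows the deep box at (325-387, 151-208) top px and the shallow one at about (346-413, 222-283). The front faces are visible in the top view and bias the press features, so I'm zooming closer.

```bash
python3 - <<'E'
from h import *
t=cv2.imread('pics/top0.png'); s=cv2.imread('pics/side0.png')
a=crop('',103,175,57,80,7,t); b=crop('',222,130,57,50,7,s); b=np.vstack([b,np.zeros((a.shape[0]-b.shape[0],b.shape[1],3),np.uint8)])
cv2.imwrite('pics/c4.png',np.hstack([a,b])); 
f=lambda c,h:[(315+x/3-.33,130+y/3-.33) for x,y in c]
for n,c,z in [('deep',[(31,72),(203,62),(216,215),(40,236)],.055),('shallow',[(93,298),(263,278),(295,432),(120,460)],.028)]:
    w=np.array([onz('top',p,z) for p in f(c,0)]); e=(w[0]-w[3])+(w[1]-w[2]); g=(w[0]-w[1])+(w[3]-w[2]); print(n,w.mean(0).round(4),'edges',np.linalg.norm(e)/2,np.linalg.norm(g)/2,np.degrees(np.arctan2(e[1],e[0])),np.degrees(np.arctan2(g[1],g[0])))
E
```

```text
deep [ 0.6218 -0.2354  0.055 ] edges 0.14019497111490048 0.1496673194710068 -1.5107097087173933 91.6759566581813
shallow [ 0.4328 -0.2813  0.028 ] edges 0.1351267896663663 0.14806605499890968 4.676320703445053 94.36108223757319
```

View pics/c4.png

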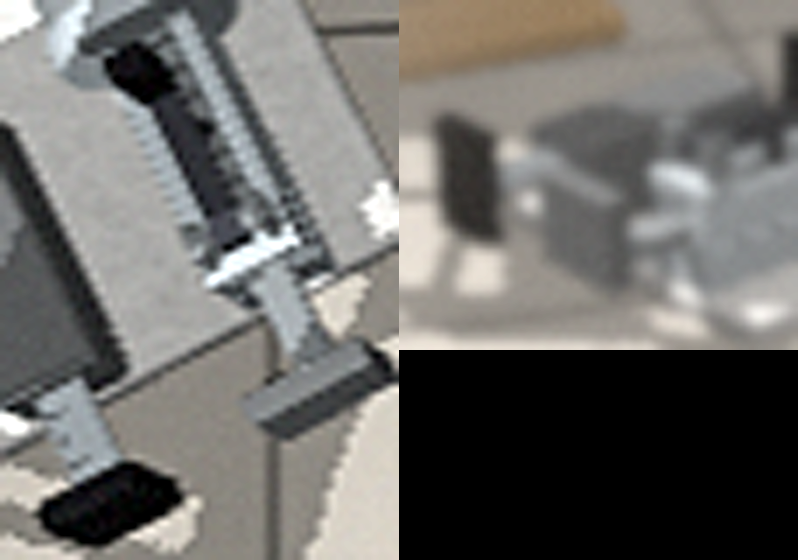

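The press fit holds to about 2 mm: origin (563,315), yaw 25.5°. I'll start with the gauge, putting the tool y along press x.

>>> carry_out(commands=[[40,[29,-17,0],[0,0,-6.5]],[40,[29,-17,0],[0,0,-6.5]],[40,[29,-17,0],[0,0,-6.5]],[40,[29,-17,0],[0,0,-6.5]],[40,[29,-17,0],[0,0,-6.5]],[40,[29,-17,0],[0,0,-6.5]],[40,[29,-17,0],[0,0,-6.3]],[40,[29,-17,0],[0,0,0]],[40,[29,-17,0],[0,0,0]],[40,[31,-19,0],[0,0,0]]])

```text
t: 0.93
eef_pos: [0.4818, 0.3701, 0.2135]
ee_rot: [0.533, 0.846, -0.0, -0.0]
force: [0.2, 0.6, -0.8]
opening: 0.443
finger_force: 0.0
```

>>> carry_out(commands=[[40,[0,0,-20],[0,0,0]],[40,[0,0,-30],[0,0,0]],[40,[0,0,-30],[0,0,0]],[40,[0,0,-20],[0,0,0]],[40,[0,0,-10],[0,0,0]],[40,[0,0,0],[0,0,0]],[40,[0,0,0],[0,0,0]],[40,[0,0,0],[0,0,0]],[40,[0,0,0],[0,0,0]],[40,[0,0,0],[0,0,0]]])

```text
t: 1.77
eef_pos: [0.4816, 0.3717, 0.1055]
ee_rot: [0.533, 0.846, 0.001, 0.001]
force: [0.1, 0.4, -0.3]
opening: 0.438
finger_force: 0.0
```

```bash
python3 - <<'E'
from h import *
st()
t=vision.read_camera('top'); s=vision.read_camera('side')
cv2.imwrite('pics/t1.png',t);cv2.imwrite('pics/s1.png',s)
cv2.imwrite('pics/c5.png',np.hstack([crop('',75,190,80,110,5,t),crop('',195,80,80,110,5,s)]))
E
```

```text
t 1.77 tcp [481.6 371.7 105.5] z [ 0.002  0.002 -1.   ] y [0.902 0.431 0.003] F [ 0.1  0.4 -0.3] open 40.0 ff 0.0
```

View pics/c5.png

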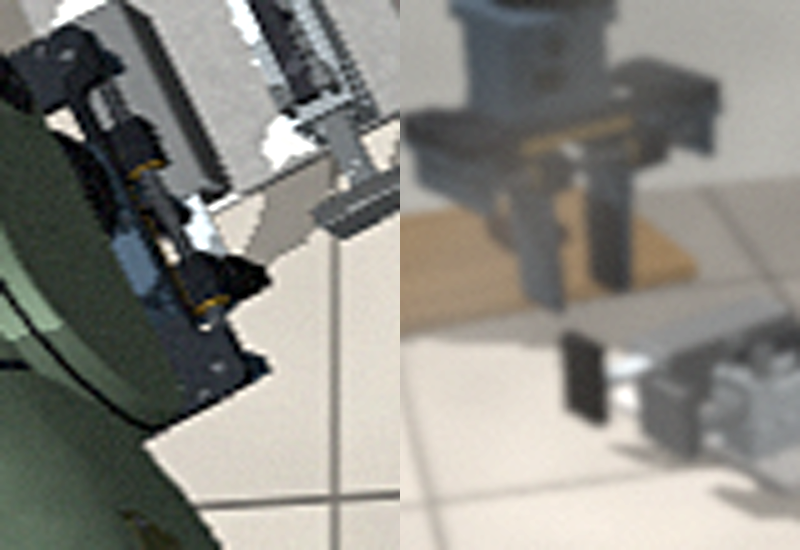

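```bash
python3 - <<'E'
from h import *
for X in [(.4816,.3717,.1055),(.4816,.3717,.077),(.4866,.3717,.077),(.4816,.3667,.077)]: print(proj('side',X).round(1),proj('top',X).round(1))
E
```

```text
[229.8 138.4] [110.6 244.4]
[230.4 147.1] [114.8 245.9]
[232.  146.9] [114.8 243.8]
[230.7 147.7] [116.8 245.7]
```

The side view puts the fingertip midpoint above the paddle within about 2 mm. I'll descend and grip.

>>> carry_out(commands=[[40,[0,-1,-12],[0,0,0]],[40,[0,0,-12],[0,0,0]],[40,[0,0,-10],[0,0,0]],[40,[0,0,-10],[0,0,0]],[40,[0,0,-6],[0,0,0]],[40,[0,0,-4],[0,0,0]],[40,[0,0,0],[0,0,0]],[40,[0,0,0],[0,0,0]],[40,[0,0,0],[0,0,0]],[40,[0,0,0],[0,0,0]]])

```text
t: 2.7
eef_pos: [0.4813, 0.3704, 0.0506]
ee_rot: [0.533, 0.846, 0.001, 0.0]
force: [-0.4, 0.7, -0.1]
opening: 0.434
finger_force: 0.0
```

>>> carry_out(commands=[[30,[0,0,0],[0,0,0]],[22,[0,0,0],[0,0,0]],[18,[0,0,0],[0,0,0]],[15,[0,0,0],[0,0,0]],[12,[0,0,0],[0,0,0]],[8,[0,0,0],[0,0,0]],[4,[0,0,0],[0,0,0]],[4,[0,0,0],[0,0,0]],[4,[0,0,0],[0,0,0]],[4,[0,0,0],[0,0,0]]])

```text
t: 3.53
eef_pos: [0.4812, 0.3703, 0.0501]
ee_rot: [0.533, 0.846, 0.0, 0.0]
force: [2.9, 0.8, -0.5]
opening: 0.126
finger_force: 30.0
```

>>> carry_out(commands=[[4,[0.9,0.4,0],[0,0,0]],[4,[0,0,0],[0,0,0]],[4,[0,0,0],[0,0,0]],[4,[0,0,0],[0,0,0]],[4,[0,0,0],[0,0,0]],[4,[0,0,0],[0,0,0]],[4,[0,0,0],[0,0,0]],[4,[0,0,0],[0,0,0]],[4,[0,0,0],[0,0,0]],[4,[0,0,0],[0,0,0]]])

```text
t: 4.37
eef_pos: [0.4819, 0.3706, 0.0501]
ee_rot: [0.533, 0.846, 0.0, 0.0]
force: [0.3, 0.9, 1.3]
opening: 0.132
finger_force: 30.0
```

>>> carry_out(commands=[[4,[0.9,0.4,0],[0,0,0]],[4,[0,0,0],[0,0,0]],[4,[0,0,0],[0,0,0]],[4,[0,0,0],[0,0,0]],[4,[0,0,0],[0,0,0]],[4,[0,0,0],[0,0,0]],[4,[0,0,0],[0,0,0]],[4,[0,0,0],[0,0,0]],[4,[0,0,0],[0,0,0]],[4,[0,0,0],[0,0,0]]])

```text
t: 5.2
eef_pos: [0.4828, 0.371, 0.0501]
ee_rot: [0.533, 0.846, 0.0, 0.0]
force: [1.0, 2.6, 2.8]
opening: 0.132
finger_force: 30.0
```

>>> carry_out(commands=[[4,[0.9,0.4,0],[0,0,0]],[4,[0,0,0],[0,0,0]],[4,[0,0,0],[0,0,0]],[4,[0.9,0.4,0],[0,0,0]],[4,[0,0,0],[0,0,0]],[4,[0,0,0],[0,0,0]],[4,[0,0,0],[0,0,0]],[4,[0,0,0],[0,0,0]],[4,[0,0,0],[0,0,0]],[4,[0,0,0],[0,0,0]]])

```text
t: 6.03
eef_pos: [0.4831, 0.3711, 0.0501]
ee_rot: [0.534, 0.846, -0.001, -0.001]
force: [-4.3, 0.4, 6.1]
opening: 0.134
finger_force: 30.0
```

Home is at TCP (483,371), since the stop force shows there. I'll draw out 40 mm, to TCP about (446.9,353.8).

>>> carry_out(commands=[[4,[-2,-1,0],[0,0,0]],[4,[-5,-2.4,0],[0,0,0]],[4,[-5,-2.4,0],[0,0,0]],[4,[-5,-2.4,0],[0,0,0]],[4,[-5,-2.4,0],[0,0,0]],[4,[-5,-2.4,0],[0,0,0]],[4,[-5,-2.4,0],[0,0,0]],[4,[-3,-1.5,0],[0,0,0]],[4,[-2,-1,0],[0,0,0]],[4,[0,0,0],[0,0,0]]])

```text
t: 6.87
eef_pos: [0.4481, 0.3543, 0.0501]
ee_rot: [0.533, 0.846, 0.001, 0.001]
force: [5.1, 5.1, -0.8]
opening: 0.131
finger_force: 30.0
```

>>> carry_out(commands=[[4,[0,0,0],[0,0,0]],[4,[0,0,0],[0,0,0]],[4,[0,0,0],[0,0,0]],[4,[0,0,0],[0,0,0]],[4,[0,0,0],[0,0,0]],[4,[0,0,0],[0,0,0]],[4,[0,0,0],[0,0,0]],[4,[0,0,0],[0,0,0]],[4,[0,0,0],[0,0,0]],[4,[0,0,0],[0,0,0]]])

```text
t: 7.7
eef_pos: [0.4486, 0.3546, 0.0501]
ee_rot: [0.533, 0.846, 0.002, 0.001]
force: [5.3, 4.7, -0.7]
opening: 0.131
finger_force: 30.0
```

```bash
python3 - <<'E'
from h import *
o=st(); e=np.array([.9026,.4305]); print('draw',(np.array([483,371.])-o['eef_pos'][:2]*1000)@e, 'F',o['force'][:2]@e)
t=vision.read_camera('top'); s=vision.read_camera('side')
cv2.imwrite('pics/c6.png',np.hstack([crop('',85,205,57,70,7,t),crop('',205,125,57,70,7,s)]))
E
```

```text
t 7.7 tcp [448.6 354.6  50.1] z [ 0.003  0.002 -1.   ] y [0.902 0.431 0.004] F [ 5.3  4.7 -0.7] open 11.9 ff 30.0
draw 38.10995861371274 F 6.770096982521114
```

View pics/c6.png

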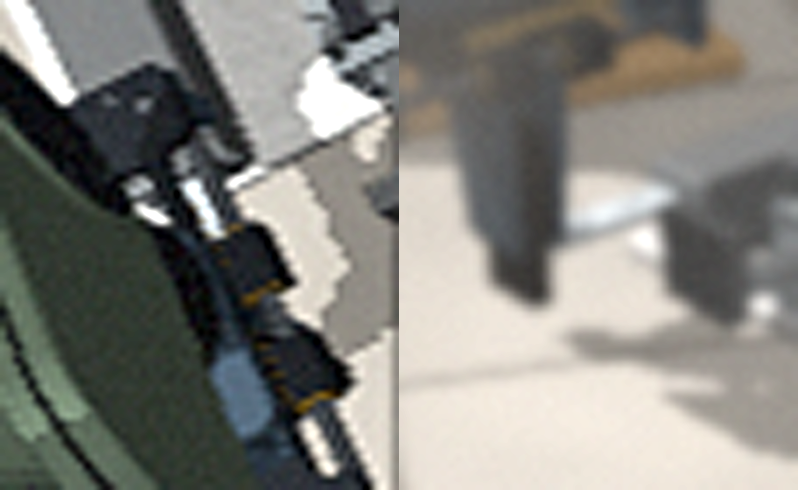

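The side view shows the strip drawn well out to the lip at about (672,195) in the crop. Kinematics say 38 mm and the force reads 6.8 N. I'll add 2 mm and hold.

>>> carry_out(commands=[[4,[-0.9,-0.4,0],[0,0,0]],[4,[-0.8,-0.4,0],[0,0,0]],[4,[0,0,0],[0,0,0]],[4,[0,0,0],[0,0,0]],[4,[0,0,0],[0,0,0]],[4,[0,0,0],[0,0,0]],[4,[0,0,0],[0,0,0]],[4,[0,0,0],[0,0,0]],[4,[0,0,0],[0,0,0]],[4,[0,0,0],[0,0,0]]])

```text
t: 8.63
eef_pos: [0.447, 0.3538, 0.0501]
ee_rot: [0.533, 0.846, 0.002, 0.001]
force: [5.3, 5.3, -0.8]
opening: 0.133
finger_force: 30.0
```

>>> carry_out(commands=[[4,[0,0,0],[0,0,0]],[4,[0,0,0],[0,0,0]],[4,[0,0,0],[0,0,0]],[4,[0,0,0],[0,0,0]],[4,[0,0,0],[0,0,0]],[4,[0,0,0],[0,0,0]],[4,[0,0,0],[0,0,0]],[4,[0,0,0],[0,0,0]],[4,[0,0,0],[0,0,0]],[4,[0,0,0],[0,0,0]]])

```text
t: 9.47
eef_pos: [0.447, 0.3538, 0.0501]
ee_rot: [0.533, 0.846, 0.002, 0.001]
force: [5.5, 5.2, -0.2]
opening: 0.128
finger_force: 30.0
```

>>> carry_out(commands=[[4,[2,1,0],[0,0,0]],[4,[4,1.9,0],[0,0,0]],[4,[4,1.9,0],[0,0,0]],[4,[4,1.9,0],[0,0,0]],[4,[4,1.9,0],[0,0,0]],[4,[4,1.9,0],[0,0,0]],[4,[4,1.9,0],[0,0,0]],[4,[4,1.9,0],[0,0,0]],[4,[2,1,0],[0,0,0]],[4,[1,0.5,0],[0,0,0]]])

```text
t: 10.3
eef_pos: [0.479, 0.3691, 0.0501]
ee_rot: [0.534, 0.846, 0.0, -0.0]
force: [1.6, 4.1, 3.9]
opening: 0.131
finger_force: 30.0
```

>>> carry_out(commands=[[4,[2,0.9,0],[0,0,0]],[4,[1,0.5,0],[0,0,0]],[4,[1,0.5,0],[0,0,0]],[4,[0,0,0],[0,0,0]],[4,[0,0,0],[0,0,0]],[4,[0,0,0],[0,0,0]],[4,[0,0,0],[0,0,0]],[4,[0,0,0],[0,0,0]],[4,[0,0,0],[0,0,0]],[4,[0,0,0],[0,0,0]]])

```text
t: 11.13
eef_pos: [0.4826, 0.3709, 0.0501]
ee_rot: [0.534, 0.846, 0.0, -0.0]
force: [-0.5, 5.2, 3.6]
opening: 0.13
finger_force: 30.0
```

Held at 40 mm for over 1.5 s and eased home. I'll seat it, release and lift.

>>> carry_out(commands=[[4,[0.9,0.4,0],[0,0,0]],[4,[0,0,0],[0,0,0]],[4,[0,0,0],[0,0,0]],[20,[0,0,0],[0,0,0]],[40,[0,0,0],[0,0,0]],[40,[0,0,0],[0,0,0]],[40,[0,0,0],[0,0,0]],[40,[0,0,20],[0,0,0]],[40,[0,0,35],[0,0,0]],[40,[0,0,35],[0,0,0]]])

```text
t: 11.97
eef_pos: [0.4826, 0.3697, 0.1392]
ee_rot: [0.534, 0.846, -0.003, -0.001]
force: [0.9, 0.5, -0.2]
opening: 0.441
finger_force: 0.0
```

```bash
python3 - <<'E'
from h import *
o=st(); print(o['joints'].round(2))
E
```

```text
t 11.97 tcp [482.6 369.7 139.2] z [-0.004 -0.004 -1.   ] y [ 0.903  0.43  -0.005] F [ 0.9  0.5 -0.2] open 40.2 ff 0.0
[ 0.64  0.43  1.59 -0.    1.13  0.19]
```

>>> carry_out(commands=[[40,[0,0,20],[0,0,7]],[40,[16,-2.5,0],[0,0,7]],[40,[16,-2.5,0],[0,0,7]],[40,[16,-2.5,0],[0,0,7]],[40,[16,-2.5,0],[0,0,7]],[40,[16,-2.5,0],[0,0,7]],[40,[16,-2.5,0],[0,0,7]],[40,[16,-2.5,0],[0,0,7]],[40,[16,-2.5,0],[0,0,7]],[40,[16,-2.5,0],[0,0,7]]])

```text
t: 12.8
eef_pos: [0.6281, 0.3477, 0.1592]
ee_rot: [-0.051, 0.999, -0.001, -0.001]
force: [0.1, -0.8, 0.1]
opening: 0.439
finger_force: 0.0
```

>>> carry_out(commands=[[40,[3,0,-10],[0,0,7]],[40,[0,0,-10],[0,0,7]],[40,[0,0,-10],[0,0,6]],[40,[0,0,0],[0,0,0]],[40,[0,0,0],[0,0,0]],[40,[0,0,0],[0,0,0]],[40,[0,0,0],[0,0,0]],[40,[0,0,0],[0,0,0]],[40,[0,0,0],[0,0,0]],[40,[0,0,0],[0,0,0]]])

```text
t: 13.63
eef_pos: [0.6308, 0.3487, 0.1304]
ee_rot: [-0.221, 0.975, 0.0, 0.0]
force: [0.4, -0.4, -0.1]
opening: 0.439
finger_force: 0.0
```

```bash
python3 - <<'E'
from h import *
o=st()
t=vision.read_camera('top'); s=vision.read_camera('side')
cv2.imwrite('pics/c7.png',np.hstack([crop('',85,150,57,80,7,t),crop('',245,90,57,80,7,s)]))
print(proj('side',o['eef_pos']),proj('side',[.6295,.347,.111]),proj('top',o['eef_pos']),proj('top',[.6295,.347,.111]))
E
```

```text
t 13.63 tcp [630.8 348.7 130.4] z [ 0.001  0.    -1.   ] y [-0.43   0.903  0.   ] F [ 0.4 -0.4 -0.1] open 40.1 ff 0.0
[279.03123456 128.19816086] [278.75342375 134.47438188] [117.40065115 180.75092638] [120.81136386 183.27679881]
```

View pics/c7.png

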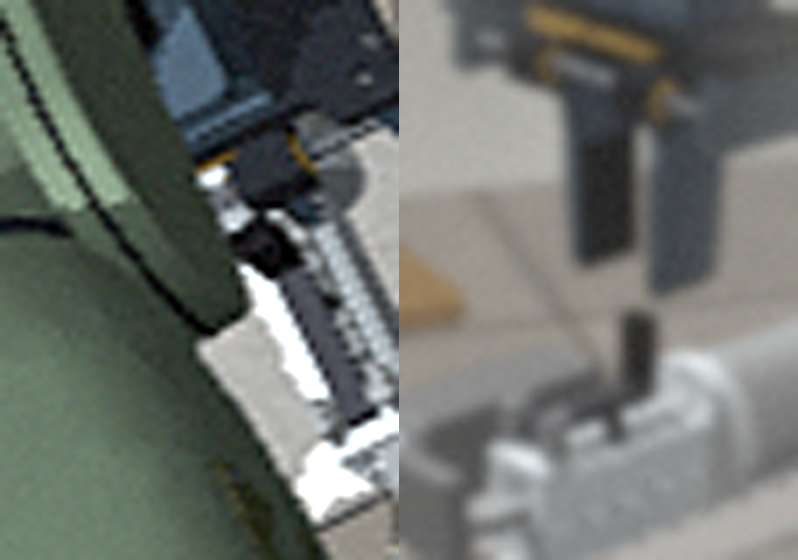

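The side view puts the tab top at (640,315), directly under the finger midpoint at (645,275). I'll descend, grip and swing the pawl up.

>>> carry_out(commands=[[40,[-0.5,-0.8,-10],[0,0,0]],[40,[-0.5,-0.8,-12],[0,0,0]],[40,[0,0,-12],[0,0,0]],[40,[0,0,-9],[0,0,0]],[40,[0,0,-5],[0,0,0]],[30,[0,0,0],[0,0,0]],[22,[0,0,0],[0,0,0]],[14,[0,0,0],[0,0,0]],[8,[0,0,0],[0,0,0]],[8,[0,0,0],[0,0,0]]])

```text
t: 14.57
eef_pos: [0.6294, 0.349, 0.0827]
ee_rot: [-0.221, 0.975, 0.002, 0.0]
force: [-1.4, 4.5, -0.3]
opening: 0.178
finger_force: 30.0
```

>>> carry_out(commands=[[8,[0,0,0],[0,0,0]],[8,[0,0,0],[0,0,0]],[8,[0,0,0],[0,0,0]],[8,[0,0,0],[0,0,0]],[8,[0,0,0],[0,0,0]],[8,[0,0,0],[0,0,0]],[8,[0,0,0],[0,0,0]],[8,[0,0,0],[0,0,0]],[8,[0,0,0],[0,0,0]],[8,[0,0,0],[0,0,0]]])

```text
t: 15.4
eef_pos: [0.6294, 0.349, 0.0827]
ee_rot: [-0.221, 0.975, 0.002, 0.001]
force: [-1.6, 4.2, -0.3]
opening: 0.171
finger_force: 30.0
```

>>> carry_out(commands=[[8,[-1,-0.5,6.2],[2.58,-5.42,0]],[8,[0,0,0],[0,0,0]],[8,[-1.5,-0.7,6.1],[2.58,-5.42,0]],[8,[0,0,0],[0,0,0]],[8,[-2.1,-1,5.9],[2.58,-5.42,0]],[8,[0,0,0],[0,0,0]],[8,[-2.7,-1.3,5.6],[2.58,-5.42,0]],[8,[0,0,0],[0,0,0]],[8,[-3.2,-1.5,5.3],[2.58,-5.42,0]],[8,[-3.6,-1.7,4.9],[2.58,-5.42,0]]])

```text
t: 16.23
eef_pos: [0.6136, 0.3419, 0.1158]
ee_rot: [-0.21, 0.927, 0.069, 0.302]
force: [7.9, -8.8, -5.6]
opening: 0.168
finger_force: 30.0
```

>>> carry_out(commands=[[8,[0,0,0],[0,0,0]],[8,[0,0,0],[0,0,0]],[8,[0,0,0],[0,0,0]],[8,[0,0,0],[0,0,0]],[20,[0,0,0],[0,0,0]],[34,[0,0,0],[0,0,0]],[40,[0,0,0],[0,0,0]],[40,[0,0,0],[0,0,0]],[40,[0,0,0],[0,0,0]],[40,[0,0,0],[0,0,0]]])

```text
t: 17.07
eef_pos: [0.616, 0.34, 0.1162]
ee_rot: [-0.21, 0.928, 0.068, 0.302]
force: [-0.1, 0.7, 0.1]
opening: 0.437
finger_force: 0.0
```

>>> carry_out(commands=[[40,[-7,-3.3,16],[0,0,0]],[40,[-14,-6.7,21],[0,0,0]],[40,[-14,-6.7,21],[0,0,0]],[40,[-14,-6.7,10],[-2.58,5.42,0]],[40,[-14,-6.7,0],[-2.58,5.42,0]],[40,[-14,-6.7,0],[-2.58,5.42,0]],[40,[-14,-6.7,0],[-2.58,5.42,0]],[40,[-14,-6.7,0],[-2.58,5.42,0]],[40,[0,0,0],[-2.58,5.42,0]],[40,[0,0,0],[0,0,0]]])

```text
t: 17.9
eef_pos: [0.514, 0.2914, 0.1837]
ee_rot: [-0.221, 0.975, 0.0, 0.001]
force: [1.6, 0.5, -0.5]
opening: 0.44
finger_force: 0.0
```

```bash
python3 - <<'E'
from h import *
o=st(); print(o['joints'].round(2))
t=vision.read_camera('top'); s=vision.read_camera('side')
cv2.imwrite('pics/c8.png',np.hstack([crop('',85,150,80,110,5,t),crop('',225,70,80,110,5,s)]))
E
```

```text
t 17.9 tcp [514.  291.4 183.7] z [ 0.002  0.001 -1.   ] y [-0.43   0.903 -0.   ] F [ 1.6  0.5 -0.5] open 40.1 ff 0.0
[ 0.5   0.36  1.58 -0.    1.2  -1.52]
```

View pics/c8.png

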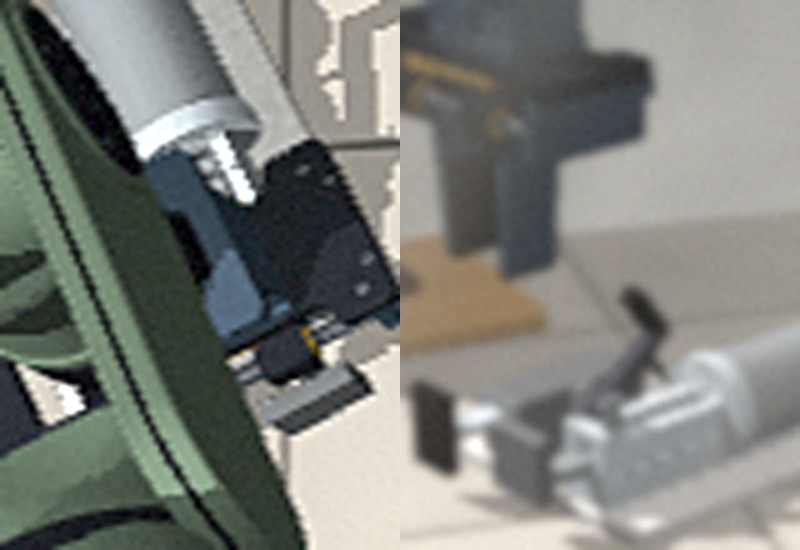

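The pawl stands up about 35° in the side crop, with its tab at (645,310). Next I grip the rod handle across its width, draw it 45 mm, then regrip along the rod.

>>> carry_out(commands=[[70,[5,4.5,0],[0,0,0]],[70,[0,0,-30],[0,0,0]],[70,[0,0,-35],[0,0,0]],[70,[0,0,-30],[0,0,0]],[70,[0,0,-25],[0,0,0]],[70,[0,0,-16],[0,0,0]],[60,[0,0,0],[0,0,0]],[50,[0,0,0],[0,0,0]],[40,[0,0,0],[0,0,0]],[40,[0,0,0],[0,0,0]]])

```text
t: 18.83
eef_pos: [0.5168, 0.2952, 0.0496]
ee_rot: [-0.221, 0.975, 0.001, 0.003]
force: [0.2, 0.5, 0.3]
opening: 0.523
finger_force: 30.0
```

>>> carry_out(commands=[[40,[0,0,0],[0,0,0]],[40,[0,0,0],[0,0,0]],[40,[-2,-1,0],[0,0,0]],[40,[-2,-1,0],[0,0,0]],[40,[-4.5,-2.1,0],[0,0,0]],[40,[0,0,0],[0,0,0]],[40,[0,0,0],[0,0,0]],[40,[0,0,0],[0,0,0]],[40,[0,0,0],[0,0,0]],[40,[0,0,0],[0,0,0]]])

```text
t: 19.67
eef_pos: [0.5074, 0.2906, 0.0481]
ee_rot: [-0.221, 0.975, 0.0, 0.001]
force: [1.2, 0.5, 5.6]
opening: 0.523
finger_force: 30.0
```

>>> carry_out(commands=[[40,[-5,-2.4,0],[0,0,0]],[40,[-6,-2.9,0],[0,0,0]],[40,[-7,-3.3,0],[0,0,0]],[40,[-7,-3.3,0],[0,0,0]],[40,[-6,-2.9,0],[0,0,0]],[40,[-3,-1.4,0],[0,0,0]],[40,[0,0,0],[0,0,0]],[40,[0,0,0],[0,0,0]],[40,[0,0,0],[0,0,0]],[40,[0,0,0],[0,0,0]]])

```text
t: 20.5
eef_pos: [0.4724, 0.2738, 0.0474]
ee_rot: [-0.221, 0.975, -0.0, -0.001]
force: [-2.2, -0.9, 2.5]
opening: 0.522
finger_force: 30.0
```

>>> carry_out(commands=[[55,[0,0,0],[0,0,0]],[70,[0,0,0],[0,0,0]],[70,[0,0,0],[0,0,0]],[70,[0,0,0],[0,0,0]],[70,[0,0,20],[0,0,0]],[70,[0,0,30],[0,0,0]],[50,[0,0,20],[0,0,-7]],[40,[0,0,0],[0,0,-7]],[40,[0,0,0],[0,0,-7]],[40,[0,0,0],[0,0,-7]]])

```text
t: 21.33
eef_pos: [0.4737, 0.2745, 0.1183]
ee_rot: [0.025, 1.0, 0.0, 0.001]
force: [-0.1, -0.2, -0.0]
opening: 0.504
finger_force: 0.0
```

>>> carry_out(commands=[[40,[0,0,0],[0,0,-7]],[40,[0,0,0],[0,0,-7]],[40,[0,0,0],[0,0,-7]],[40,[0,0,0],[0,0,-7]],[40,[0,0,0],[0,0,-7]],[40,[0,0,0],[0,0,-7]],[40,[0,0,0],[0,0,-7]],[40,[0,0,0],[0,0,-7]],[40,[0,0,0],[0,0,-6]],[40,[0,0,0],[0,0,0]]])

```text
t: 22.17
eef_pos: [0.4735, 0.2744, 0.1177]
ee_rot: [0.534, 0.845, -0.0, 0.001]
force: [-0.3, 0.1, -0.0]
opening: 0.439
finger_force: 0.0
```

```bash
python3 - <<'E'
from h import *
o=st(); print(o['joints'].round(2))
t=vision.read_camera('top'); s=vision.read_camera('side')
cv2.imwrite('pics/c9.png',np.hstack([crop('',100,180,80,110,5,t),crop('',205,90,80,110,5,s)]))
print(proj('side',o['eef_pos']))
E
```

```text
t 22.17 tcp [473.5 274.4 117.7] z [ 0.001 -0.001 -1.   ] y [ 0.903  0.429 -0.   ] F [-0.3  0.1 -0. ] open 40.1 ff 0.0
[ 0.51  0.36  1.77 -0.    1.01  0.06]
[232.93764419 147.39411092]
```

View pics/c9.png

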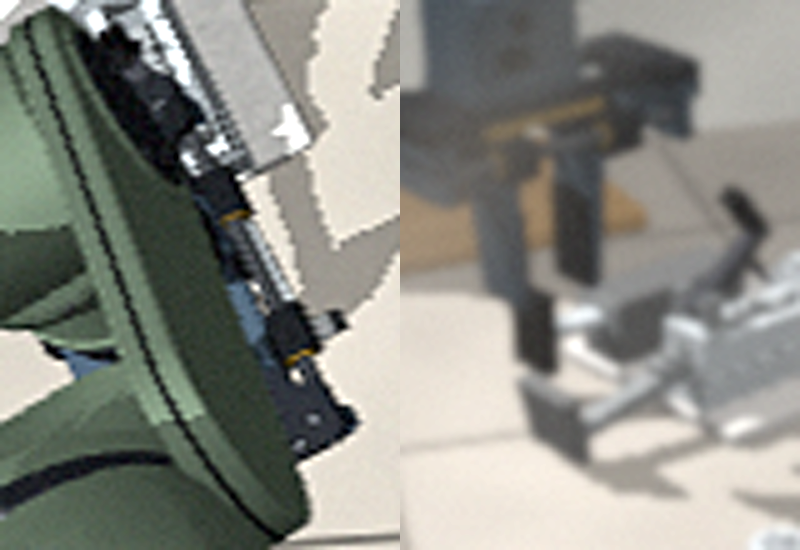

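```bash
python3 - <<'E'
from h import *
for X in [(.4735,.2744,.079),(.4735,.2744,.060),(.4735,.2744,.050)]: print(proj('side',X).round(1),proj('top',X).round(1))
o,d=ray('side',(235.6,167.8)); print([ (o+d*(z-o[2])/d[2]).round(3).tolist() for z in (.079,.07,.06)])
E
```

```text
[233.8 159.9] [154.4 246.6]
[234.2 165.9] [156.4 247.6]
[234.4 169. ] [157.5 248. ]
[[0.469, 0.223, 0.079], [0.472, 0.241, 0.07], [0.475, 0.261, 0.06]]
```

```bash
python3 - <<'E'
from h import *
s=vision.read_camera('side'); s0=cv2.imread('pics/side0.png')
cv2.imwrite('pics/c10.png',np.hstack([crop('',215,140,50,55,8,s),crop('',230,130,50,55,8,s0)]))
E
```

```text
(no output)
```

View pics/c10.png

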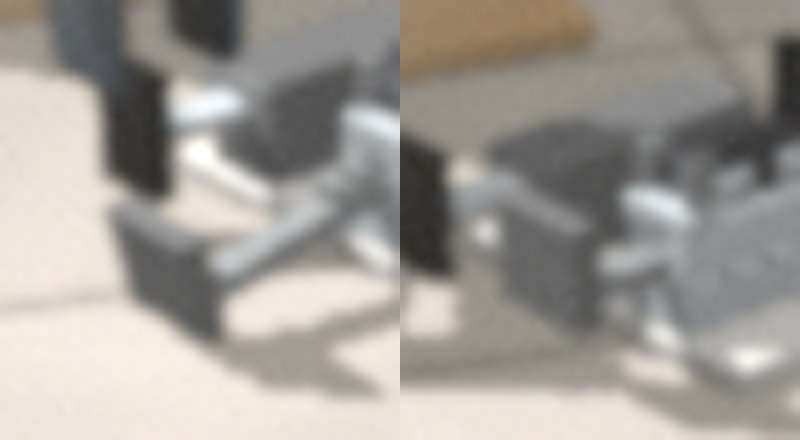

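The handle has drooped: in the left crop the plate runs from (115,210) to (220,340) and leans about 13°. I'll tilt the tool to match, grip along the rod, then level while lifting.

>>> carry_out(commands=[[40,[-8,-4.2,-5],[2.8,-5.87,0]],[40,[-8,-4.2,-5.7],[2.8,-5.87,0]],[40,[0,0,0],[0,0,0]],[40,[3,1.4,-14.6],[0,0,0]],[40,[3,1.5,-14.6],[0,0,0]],[40,[3,1.4,-14.6],[0,0,0]],[40,[3,1.5,-14.6],[0,0,0]],[40,[3,1.4,-14.6],[0,0,0]],[40,[0,0,0],[0,0,0]],[40,[0,0,0],[0,0,0]]])

```text
t: 23.15
eef_pos: [0.4725, 0.2731, 0.0337]
ee_rot: [0.53, 0.841, 0.094, 0.061]
force: [0.3, -0.5, 0.7]
opening: 0.435
finger_force: 0.0
```

>>> carry_out(commands=[[30,[0,0,0],[0,0,0]],[20,[0,0,0],[0,0,0]],[15,[0,0,0],[0,0,0]],[10,[0,0,0],[0,0,0]],[5,[0,0,0],[0,0,0]],[5,[0,0,0],[0,0,0]],[5,[0,0,0],[0,0,0]],[5,[0,0,0],[0,0,0]],[5,[0,0,0],[0,0,0]],[5,[0,0,0],[0,0,0]]])

```text
t: 23.98
eef_pos: [0.475, 0.2745, 0.0354]
ee_rot: [0.53, 0.84, 0.098, 0.062]
force: [6.2, 1.6, -3.6]
opening: 0.132
finger_force: 29.9
```

>>> carry_out(commands=[[5,[0,0,4],[0,0,0]],[5,[0,0,5],[-1.4,2.9,0]],[5,[0,0,5],[-1.4,2.9,0]],[5,[0,0,5],[-1.4,2.9,0]],[5,[0,0,4],[-1.4,3,0]],[5,[0,0,0],[0,0,0]],[5,[-3,-1.4,0],[0,0,0]],[5,[-3,-1.4,0],[0,0,0]],[5,[0,0,0],[0,0,0]],[5,[0,0,0],[0,0,0]]])

```text
t: 24.82
eef_pos: [0.465, 0.2697, 0.057]
ee_rot: [0.533, 0.846, -0.001, 0.001]
force: [-0.7, 0.6, -0.2]
opening: 0.131
finger_force: 30.0
```

>>> carry_out(commands=[[5,[-6,-2.9,0],[0,0,0]],[5,[-10,-4.8,0],[0,0,0]],[5,[-10,-4.8,0],[0,0,0]],[5,[-10,-4.8,0],[0,0,0]],[5,[-10,-4.8,0],[0,0,0]],[5,[-10,-4.8,0],[0,0,0]],[5,[-10,-4.8,0],[0,0,0]],[5,[-10,-4.8,0],[0,0,0]],[5,[-10,-4.8,0],[0,0,0]],[5,[-8,-3.8,0],[0,0,0]]])

```text
t: 25.65
eef_pos: [0.371, 0.2245, 0.0571]
ee_rot: [0.533, 0.846, -0.0, 0.001]
force: [-1.0, -0.3, -1.2]
opening: 0.129
finger_force: 30.0
```

The rod is free. I'll lift, turn 63° and carry it to the tray.

>>> carry_out(commands=[[5,[0,0,15],[0,0,0]],[5,[0,0,30],[0,0,0]],[5,[0,0,30],[0,0,0]],[5,[0,0,18],[0,0,6]],[5,[8,-8,0],[0,0,7]],[5,[20,-18,0],[0,0,7]],[5,[25,-22,0],[0,0,7]],[5,[25,-22,0],[0,0,7]],[5,[25,-22,0],[0,0,7]],[5,[25,-22,0],[0,0,7]]])

```text
t: 26.48
eef_pos: [0.5, 0.1109, 0.1501]
ee_rot: [0.142, 0.99, 0.0, 0.001]
force: [0.1, 0.6, -1.4]
opening: 0.135
finger_force: 30.0
```

>>> carry_out(commands=[[5,[25,-22,0],[0,0,7]],[5,[25,-22,0],[0,0,6]],[5,[25,-22,0],[0,0,2]],[5,[25,-22,0],[0,0,0]],[5,[25,-22,0],[0,0,0]],[5,[20,-12,0],[0,0,0]],[5,[12,-7,0],[0,0,0]],[5,[0,0,0],[0,0,0]],[5,[0,0,0],[0,0,0]],[5,[0,0,0],[0,0,0]]])

```text
t: 27.32
eef_pos: [0.6553, -0.0164, 0.1498]
ee_rot: [0.015, 1.0, 0.0, 0.0]
force: [0.1, 0.7, -1.0]
opening: 0.13
finger_force: 30.0
```

```bash
python3 - <<'E'
from h import *
o=st(); print(o['joints'].round(2))
t=vision.read_camera('top'); s=vision.read_camera('side'); cv2.imwrite('pics/t2.png',t); cv2.imwrite('pics/s2.png',s)
cv2.imwrite('pics/c11.png',np.hstack([crop('',170,130,130,150,3,t),crop('',240,80,130,150,3,s)]))
E
```

```text
t 27.32 tcp [655.3 -16.4 149.8] z [ 0.     0.001 -1.   ] y [0.03  1.    0.001] F [ 0.1  0.7 -1. ] open 11.9 ff 30.0
[-0.04  0.49  1.46  0.    1.19 -1.58]
```

View pics/c11.png

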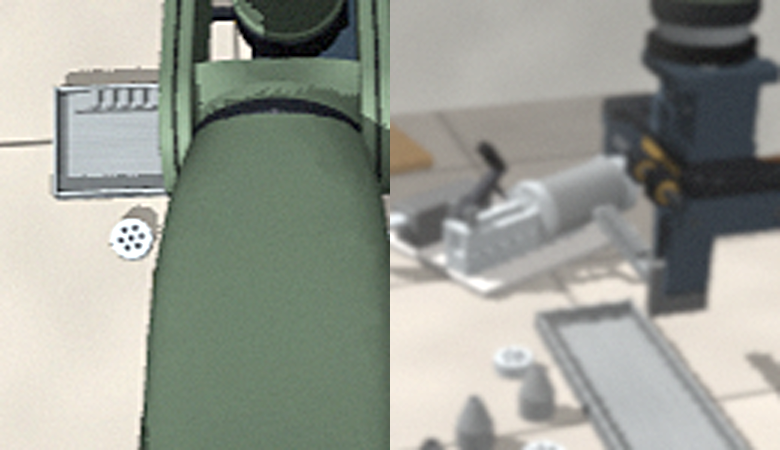

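The rod is level above the tray, pointing +y. I'll lower and release.

>>> carry_out(commands=[[5,[1,-2,-25],[0,0,0]],[5,[0,0,-30],[0,0,0]],[5,[0,0,-30],[0,0,0]],[5,[0,0,-16],[0,0,0]],[5,[0,0,-8],[0,0,0]],[5,[0,0,-6],[0,0,0]],[5,[0,0,-4],[0,0,0]],[5,[0,0,-2],[0,0,0]],[5,[0,0,0],[0,0,0]],[5,[0,0,0],[0,0,0]]])

```text
t: 28.25
eef_pos: [0.6582, -0.0189, 0.0302]
ee_rot: [0.015, 1.0, 0.0, 0.002]
force: [0.3, 0.3, -1.4]
opening: 0.132
finger_force: 30.0
```

>>> carry_out(commands=[[5,[0,0,-1.5],[0,0,0]],[5,[0,0,-1.5],[0,0,0]],[5,[0,0,-1],[0,0,0]],[5,[0,0,0],[0,0,0]],[5,[0,0,0],[0,0,0]],[5,[0,0,0],[0,0,0]],[5,[0,0,0],[0,0,0]],[5,[0,0,0],[0,0,0]],[5,[0,0,0],[0,0,0]],[5,[0,0,0],[0,0,0]]])

```text
t: 29.08
eef_pos: [0.6577, -0.0189, 0.0252]
ee_rot: [0.015, 1.0, 0.0, 0.001]
force: [1.1, -0.3, 0.5]
opening: 0.13
finger_force: 30.0
```

>>> carry_out(commands=[[20,[0,0,0],[0,0,0]],[40,[0,0,0],[0,0,0]],[40,[0,0,0],[0,0,0]],[40,[0,0,0],[0,0,0]],[40,[0,0,15],[0,0,0]],[50,[0,0,30],[0,0,0]],[60,[0,0,35],[0,0,0]],[60,[0,0,35],[0,0,0]],[60,[-10,-10,10],[0,0,0]],[60,[-30,-30,0],[0,0,0]]])

```text
t: 29.92
eef_pos: [0.6231, -0.0564, 0.1541]
ee_rot: [0.013, 1.0, 0.001, 0.007]
force: [0.3, -0.3, -0.4]
opening: 0.656
finger_force: 0.0
```

>>> carry_out(commands=[[60,[0,-40,0],[0,0,0]],[60,[0,-40,0],[0,0,0]],[60,[0,-40,0],[0,0,0]],[60,[0,-40,0],[0,0,0]],[60,[0,-40,0],[0,0,0]],[60,[0,-20,0],[0,0,0]],[60,[0,0,0],[0,0,0]],[60,[0,0,0],[0,0,0]],[60,[0,0,0],[0,0,0]],[60,[0,0,0],[0,0,0]]])

```text
t: 30.75
eef_pos: [0.6179, -0.2769, 0.15]
ee_rot: [0.014, 1.0, 0.001, 0.001]
force: [1.1, 0.5, -0.6]
opening: 0.659
finger_force: 0.0
```

```bash
python3 - <<'E'
from h import *
o=st(); t=vision.read_camera('top'); s=vision.read_camera('side'); cv2.imwrite('pics/t3.png',t); cv2.imwrite('pics/s3.png',s)
s0=cv2.imread('pics/side0.png'); t0=cv2.imread('pics/top0.png')
for n,ct,cs in [('dieA',(214,209),(280,200)),('dieB',(271,212),(291,233)),('dieC',(302,212),(301,253)),('nozA',(241,207),(289,209)),('nozB',(248,248),(248,219)),('nozC',(275,248),(254,235))]:
    out=[]
    for a,b,c in ((t0,t,ct),(s0,s,cs)):
        f=lambda im:im[c[1]-8:c[1]+9,c[0]-8:c[0]+9]
        out.append(np.abs(f(a).astype(int)-f(b)).mean().round(1))
    print(n,out)
E
```

```text
t 30.75 tcp [ 617.9 -276.9  150. ] z [ 0.001  0.001 -1.   ] y [0.029 1.    0.001] F [ 1.1  0.5 -0.6] open 60.1 ff 0.0
dieA [np.float64(7.0), np.float64(13.7)]
dieB [np.float64(13.3), np.float64(18.6)]
dieC [np.float64(20.8), np.float64(28.5)]
nozA [np.float64(5.8), np.float64(11.7)]
nozB [np.float64(36.8), np.float64(51.5)]
nozC [np.float64(25.5), np.float64(27.2)]
```

```bash
python3 - <<'E'
from h import *
t,s=cv2.imread('pics/t3.png'),cv2.imread('pics/s3.png')
s0=cv2.imread('pics/side0.png'); t0=cv2.imread('pics/top0.png')
for n,ct,cs in [('dieA',(214,209),(280,200)),('dieB',(271,212),(291,233)),('dieC',(302,212),(301,253)),('nozA',(241,207),(289,209)),('nozB',(248,248),(248,219)),('nozC',(275,248),(254,235))]:
    for a,b,c in ((t0,t,ct),(s0,s,cs)):
        T=a[c[1]-8:c[1]+9,c[0]-7:c[0]+8]; A=b[c[1]-32:c[1]+33,c[0]-32:c[0]+33]
        m=cv2.matchTemplate(A,T,cv2.TM_CCOEFF_NORMED); _,v,_,p=cv2.minMaxLoc(m); print(n,round(v,2),'shift',p[0]-25,p[1]-24)
E
```

```text
dieA 1.0 shift 0 0
dieA 1.0 shift 0 0
dieB 0.92 shift 0 0
dieB 0.86 shift 0 0
dieC 0.77 shift 0 0
dieC 0.61 shift 8 -6
nozA 1.0 shift 0 0
nozA 1.0 shift 0 0
nozB 0.86 shift 6 -18
nozB 0.99 shift 19 1
nozC 0.68 shift -20 -17
nozC 0.65 shift 1 1
```

```bash
python3 - <<'E'
from h import *
print(tri((254.2,228.5),(267.5,212.7)),onz('top',(254.2,228.5),.046))
E
```

```text
(array([0.50801071, 0.0309853 , 0.04508567]), np.float64(0.001595026648102641)) [0.50866088 0.03082303 0.046     ]
```

nozB was knocked to about (508,31); the others have not moved. I'll start with die C.

>>> carry_out(commands=[[60,[-13.6,36.3,-10],[0,0,0]],[60,[-13.6,36.3,-10],[0,0,0]],[60,[-13.6,36.3,-10],[0,0,0]],[60,[-13.6,36.3,-10],[0,0,0]],[60,[-13.6,36.3,-10],[0,0,0]],[60,[0,0,-28],[0,0,0]],[60,[0,0,-28],[0,0,0]],[60,[0,0,-24],[0,0,0]],[60,[0,0,-10],[0,0,0]],[60,[0,0,0],[0,0,0]]])

```text
t: 31.68
eef_pos: [0.5483, -0.0957, 0.0081]
ee_rot: [0.015, 1.0, 0.001, -0.002]
force: [-0.9, -0.5, -0.5]
opening: 0.658
finger_force: 0.0
```

>>> carry_out(commands=[[60,[0,0,-5],[0,0,0]],[60,[0,0,-2.5],[0,0,0]],[60,[0,0,0],[0,0,0]],[45,[0,0,0],[0,0,0]],[30,[0,0,0],[0,0,0]],[30,[0,0,0],[0,0,0]],[30,[0,0,0],[0,0,0]],[30,[0,0,0],[0,0,0]],[30,[0,0,0],[0,0,0]],[30,[0,0,0],[0,0,0]]])

```text
t: 32.52
eef_pos: [0.5503, -0.0969, 0.003]
ee_rot: [0.015, 1.0, 0.0, 0.001]
force: [-1.2, -0.2, 3.0]
opening: 0.38
finger_force: 30.0
```

>>> carry_out(commands=[[30,[0,0,15],[0,0,0]],[30,[0,0,35],[0,0,0]],[30,[0,0,35],[0,0,0]],[30,[-15.4,-36.2,10],[0,0,0]],[30,[-15.4,-36.2,0],[0,0,0]],[30,[-15.4,-36.2,0],[0,0,0]],[30,[-15.4,-36.2,0],[0,0,0]],[30,[-15.4,-36.2,0],[0,0,0]],[30,[0,0,-10],[0,0,0]],[30,[0,0,-30],[0,0,0]]])

```text
t: 33.35
eef_pos: [0.475, -0.2817, 0.0605]
ee_rot: [0.017, 1.0, -0.002, 0.005]
force: [1.6, -0.9, -1.5]
opening: 0.385
finger_force: 30.0
```

>>> carry_out(commands=[[30,[0,0,-28],[0,0,0]],[30,[0,0,-14],[0,0,0]],[30,[0,0,-6],[0,0,0]],[30,[0,0,0],[0,0,0]],[45,[0,0,0],[0,0,0]],[60,[0,0,0],[0,0,0]],[60,[0,0,0],[0,0,0]],[60,[0,0,15],[0,0,0]],[60,[0,0,35],[0,0,0]],[60,[0,0,40],[0,0,0]]])

```text
t: 34.18
eef_pos: [0.4719, -0.277, 0.0996]
ee_rot: [0.015, 1.0, 0.001, -0.001]
force: [0.6, -0.5, 0.4]
opening: 0.659
finger_force: 0.0
```

```bash
python3 - <<'E'
from h import *
o=st(); t=vision.read_camera('top'); s=vision.read_camera('side'); cv2.imwrite('pics/t4.png',t); cv2.imwrite('pics/s4.png',s)
t3=cv2.imread('pics/t3.png');s3=cv2.imread('pics/s3.png')
for n,ct,cs in [('dieA',(214,209),(280,200)),('dieB',(271,212),(291,233)),('nozA',(241,207),(289,209)),('nozB',(254,230),(267,220)),('nozC',(275,248),(254,235))]:
    for a,b,c in ((t3,t,ct),(s3,s,cs)):
        T=a[c[1]-8:c[1]+9,c[0]-7:c[0]+8]; A=b[c[1]-32:c[1]+33,c[0]-32:c[0]+33]
        m=cv2.matchTemplate(A,T,cv2.TM_CCOEFF_NORMED); _,v,_,p=cv2.minMaxLoc(m); print(n,round(v,2),'shift',p[0]-25,p[1]-24)
print(proj('side',(.473,-.278,.018)),proj('top',(.473,-.278,.018)))
for im,c in ((s,proj('side',(.473,-.278,.018))),):
    x,y=c.round().astype(int); print(im[y-10:y+11:4,x-14:x+15:4].mean(2).astype(int))
E
```

```text
t 34.18 tcp [ 471.9 -277.    99.6] z [-0.002  0.003 -1.   ] y [0.03  1.    0.003] F [ 0.6 -0.5  0.4] open 60.1 ff 0.0
dieA 1.0 shift 0 0
dieA 0.78 shift -15 -5
dieB 1.0 shift 0 0
dieB 0.8 shift 20 6
nozA 1.0 shift 0 0
nozA 0.58 shift -15 -5
nozB 1.0 shift 0 0
nozB 0.97 shift -14 14
nozC 0.85 shift 0 0
nozC 1.0 shift 0 0
[294.43668347 319.25254577] [375.20492752 236.61220138]
[[ 78  78  78  76  76  72  63  87]
 [ 79  77 123 178 170 114  63  66]
 [ 77 102 175 162 158 161 113  64]
 [ 78 125 154 160 168 166 142  68]
 [ 78 103 173 181 185 178  88  77]
 [ 79  82 117 104 100 100  79  80]]
```

Die C is in the shallow box and the rest are unmoved. Next is die B.

>>> carry_out(commands=[[60,[11.6,37.4,0],[0,0,0]],[60,[11.6,37.4,0],[0,0,0]],[60,[11.6,37.4,0],[0,0,0]],[60,[11.6,37.4,0],[0,0,0]],[60,[11.6,37.4,0],[0,0,0]],[60,[11.6,37.4,0],[0,0,0]],[60,[11.4,37.6,0],[0,0,0]],[60,[0,0,-28],[0,0,0]],[60,[0,0,-30],[0,0,0]],[60,[0,0,-24],[0,0,0]]])

```text
t: 35.12
eef_pos: [0.5541, -0.0146, 0.0168]
ee_rot: [0.014, 1.0, 0.0, 0.001]
force: [-0.3, 0.4, -0.1]
opening: 0.656
finger_force: 0.0
```

>>> carry_out(commands=[[60,[0,0,-9],[0,0,0]],[60,[0,0,-4],[0,0,0]],[60,[0,0,-2],[0,0,0]],[60,[0,0,0],[0,0,0]],[45,[0,0,0],[0,0,0]],[30,[0,0,0],[0,0,0]],[30,[0,0,0],[0,0,0]],[30,[0,0,0],[0,0,0]],[30,[0,0,0],[0,0,0]],[30,[0,0,0],[0,0,0]]])

```text
t: 35.95
eef_pos: [0.5544, -0.0159, 0.0033]
ee_rot: [0.015, 1.0, 0.0, 0.001]
force: [-0.3, 0.3, 4.8]
opening: 0.381
finger_force: 30.0
```

>>> carry_out(commands=[[30,[0,0,15],[0,0,0]],[30,[0,0,35],[0,0,0]],[30,[0,0,35],[0,0,0]],[30,[-17.3,-38,10],[0,0,0]],[30,[-17.3,-38,0],[0,0,0]],[30,[-17.3,-38,0],[0,0,0]],[30,[-17.3,-38,0],[0,0,0]],[30,[-17.3,-38,0],[0,0,0]],[30,[-17.3,-38,0],[0,0,0]],[30,[-17.2,-38,0],[0,0,0]]])

```text
t: 36.78
eef_pos: [0.4324, -0.2818, 0.0973]
ee_rot: [0.015, 1.0, 0.0, 0.001]
force: [1.3, -0.4, -0.4]
opening: 0.385
finger_force: 30.0
```

>>> carry_out(commands=[[30,[0,0,-25],[0,0,0]],[30,[0,0,-35],[0,0,0]],[30,[0,0,-20],[0,0,0]],[30,[0,0,-8],[0,0,0]],[30,[0,0,0],[0,0,0]],[45,[0,0,0],[0,0,0]],[60,[0,0,0],[0,0,0]],[60,[0,0,0],[0,0,0]],[60,[0,0,20],[0,0,0]],[60,[0,0,35],[0,0,0]]])

```text
t: 37.62
eef_pos: [0.4318, -0.2788, 0.0628]
ee_rot: [0.015, 1.0, 0.002, -0.002]
force: [0.5, 0.1, -0.3]
opening: 0.658
finger_force: 0.0
```

>>> carry_out(commands=[[60,[8,23,35],[0,0,0]],[60,[12.5,38,0],[0,0,0]],[60,[12.5,38,0],[0,0,0]],[60,[12.5,38,0],[0,0,0]],[60,[12.5,38,0],[0,0,0]],[60,[12.5,38,0],[0,0,0]],[60,[12.5,38,0],[0,0,0]],[60,[12.5,38,0],[0,0,0]],[60,[12.5,38,0],[0,0,0]],[60,[12.5,38,0],[0,0,0]]])

```text
t: 38.45
eef_pos: [0.5546, 0.0865, 0.0997]
ee_rot: [0.015, 1.0, 0.0, 0.002]
force: [-0.2, -0.5, 0.7]
opening: 0.658
finger_force: 0.0
```

```bash
python3 - <<'E'
from h import *
o=st(); t=vision.read_camera('top'); s=vision.read_camera('side'); cv2.imwrite('pics/t5.png',t); cv2.imwrite('pics/s5.png',s)
t3=cv2.imread('pics/t3.png');s3=cv2.imread('pics/s3.png')
for n,ct,cs in [('dieA',(214,209),(280,200)),('nozA',(241,207),(289,209)),('nozB',(254,230),(267,220)),('nozC',(275,248),(254,235))]:
    for a,b,c in ((t3,t,ct),(s3,s,cs)):
        T=a[c[1]-8:c[1]+9,c[0]-7:c[0]+8]; A=b[c[1]-32:c[1]+33,c[0]-32:c[0]+33]
        m=cv2.matchTemplate(A,T,cv2.TM_CCOEFF_NORMED); _,v,_,p=cv2.minMaxLoc(m); print(n,round(v,2),'shift',p[0]-25,p[1]-24)
x,y=proj('side',(.433,-.281,.018)).round().astype(int); print(s[y-10:y+11:4,x-14:x+15:4].mean(2).astype(int))
E
```

```text
t 38.45 tcp [554.6  86.5  99.7] z [ 0.004  0.001 -1.   ] y [0.03  1.    0.001] F [-0.2 -0.5  0.7] open 60.0 ff 0.0
dieA 0.35 shift 11 23
dieA 1.0 shift 0 0
nozA 0.59 shift 8 -6
nozA 1.0 shift 0 0
nozB 0.62 shift 20 17
nozB 1.0 shift 0 0
nozC 0.62 shift 0 0
nozC 0.97 shift 14 -14
[[ 75  74  74  75  73  73  73 168]
 [ 74  74 153 156 177 138  85 172]
 [ 69 133 121 147 145 168 109 164]
 [ 73 147 150 151 148 158 101  86]
 [ 74 106 159 177 167 144  78  71]
 [ 74  76 103  94  93  88  75  74]]
```

>>> carry_out(commands=[[60,[9.5,25.5,0],[0,0,0]],[60,[9.5,25.5,0],[0,0,0]],[60,[0,0,-30],[0,0,0]],[60,[0,0,-30],[0,0,0]],[60,[0,0,-22],[0,0,0]],[60,[0,0,-9],[0,0,0]],[60,[0,0,-4],[0,0,0]],[60,[0,0,-1.5],[0,0,0]],[60,[0,0,0],[0,0,0]],[50,[0,0,0],[0,0,0]]])

```text
t: 39.38
eef_pos: [0.5742, 0.1352, 0.0035]
ee_rot: [0.015, 1.0, 0.001, 0.002]
force: [-0.0, 0.8, -0.6]
opening: 0.616
finger_force: 0.0
```

>>> carry_out(commands=[[40,[0,0,0],[0,0,0]],[30,[0,0,0],[0,0,0]],[30,[0,0,0],[0,0,0]],[30,[0,0,0],[0,0,0]],[30,[0,0,0],[0,0,0]],[30,[0,0,0],[0,0,0]],[30,[0,0,0],[0,0,0]],[30,[0,0,15],[0,0,0]],[30,[0,0,35],[0,0,0]],[30,[0,0,35],[0,0,0]]])

```text
t: 40.22
eef_pos: [0.5714, 0.1348, 0.0861]
ee_rot: [0.015, 1.0, -0.0, -0.002]
force: [1.2, 0.5, 0.1]
opening: 0.385
finger_force: 30.0
```

>>> carry_out(commands=[[30,[-16.3,-38.1,10],[0,0,0]],[30,[-16.3,-38.1,0],[0,0,0]],[30,[-16.3,-38.1,0],[0,0,0]],[30,[-16.3,-38.1,0],[0,0,0]],[30,[-16.3,-38.1,0],[0,0,0]],[30,[-16.3,-38.1,0],[0,0,0]],[30,[-16.3,-38.1,0],[0,0,0]],[30,[-16.3,-38.1,0],[0,0,0]],[30,[-16.3,-38.1,0],[0,0,0]],[30,[-16.3,-38.1,0],[0,0,0]]])

```text
t: 41.05
eef_pos: [0.409, -0.2464, 0.0966]
ee_rot: [0.015, 1.0, 0.0, 0.001]
force: [0.6, -0.2, 0.3]
opening: 0.383
finger_force: 30.0
```

>>> carry_out(commands=[[30,[-16.3,-38.1,0],[0,0,0]],[30,[0,0,-25],[0,0,0]],[30,[0,0,-35],[0,0,0]],[30,[0,0,-22],[0,0,0]],[30,[0,0,-8],[0,0,0]],[30,[0,0,0],[0,0,0]],[45,[0,0,0],[0,0,0]],[60,[0,0,0],[0,0,0]],[60,[0,0,0],[0,0,0]],[60,[0,0,20],[0,0,0]]])

```text
t: 41.88
eef_pos: [0.3925, -0.2816, 0.025]
ee_rot: [0.015, 1.0, 0.002, -0.001]
force: [-0.2, -0.6, -0.2]
opening: 0.637
finger_force: 0.0
```

>>> carry_out(commands=[[60,[0,0,35],[0,0,0]],[60,[0,0,37],[0,0,0]],[60,[0,0,0],[0,0,0]],[60,[0,0,0],[0,0,0]],[60,[0,0,0],[0,0,0]],[60,[0,0,0],[0,0,0]],[60,[0,0,0],[0,0,0]],[60,[0,0,0],[0,0,0]],[60,[0,0,0],[0,0,0]],[60,[0,0,0],[0,0,0]]])

```text
t: 42.72
eef_pos: [0.3939, -0.2829, 0.0982]
ee_rot: [0.015, 1.0, 0.001, 0.0]
force: [-0.7, -0.4, -0.5]
opening: 0.655
finger_force: 0.0
```

```bash
python3 - <<'E'
from h import *
o=st(); t=vision.read_camera('top'); s=vision.read_camera('side'); cv2.imwrite('pics/t6.png',t); cv2.imwrite('pics/s6.png',s)
t3=cv2.imread('pics/t3.png');s3=cv2.imread('pics/s3.png')
for n,ct,cs in [('nozA',(241,207),(289,209)),('nozB',(254,230),(267,220)),('nozC',(275,248),(254,235))]:
    for a,b,c in ((t3,t,ct),(s3,s,cs)):
        T=a[c[1]-8:c[1]+9,c[0]-7:c[0]+8]; A=b[c[1]-32:c[1]+33,c[0]-32:c[0]+33]
        m=cv2.matchTemplate(A,T,cv2.TM_CCOEFF_NORMED); _,v,_,p=cv2.minMaxLoc(m); print(n,round(v,2),'shift',p[0]-25,p[1]-24, 'own',m[24,25].round(2))
x,y=proj('side',(.393,-.284,.018)).round().astype(int); print(s[y-10:y+11:4,x-14:x+15:4].mean(2).astype(int))
E
```

```text
t 42.72 tcp [ 393.9 -282.9   98.2] z [ 0.001  0.001 -1.   ] y [0.03  1.    0.001] F [-0.7 -0.4 -0.5] open 59.8 ff 0.0
nozA 1.0 shift 0 0 own 1.0
nozA 0.89 shift 0 0 own 0.89
nozB 1.0 shift 0 0 own 1.0
nozB 0.98 shift 21 -10 own -0.31
nozC 0.85 shift 0 0 own 0.85
nozC 0.61 shift -12 22 own 0.23
[[ 74  79  79  81  80  77  80 186]
 [ 72  75 167 177 190 152 122 177]
 [ 77 158 165 158 154 189 122 192]
 [ 78 166 174 167 164 179 111 117]
 [ 72 104 189 198 179 162  84  83]
 [ 72  74  92 103 104  99  82  80]]
```

All three dies are in. Next is nozzle C.

>>> carry_out(commands=[[60,[9.7,37.9,0],[0,0,0]],[60,[9.7,37.9,0],[0,0,0]],[60,[9.7,37.9,0],[0,0,0]],[60,[9.7,37.9,0],[0,0,0]],[60,[9.7,37.9,0],[0,0,0]],[60,[9.7,37.9,0],[0,0,0]],[60,[9.7,37.9,0],[0,0,0]],[60,[0,0,0],[0,0,0]],[60,[0,0,-20],[0,0,0]],[60,[0,0,-30],[0,0,0]]])

```text
t: 43.65
eef_pos: [0.4649, -0.0172, 0.0505]
ee_rot: [0.014, 1.0, 0.0, 0.005]
force: [1.5, -0.3, -0.7]
opening: 0.661
finger_force: 0.0
```

>>> carry_out(commands=[[60,[0,0,-25],[0,0,0]],[60,[0,0,-14],[0,0,0]],[60,[0,0,-6],[0,0,0]],[50,[0,0,0],[0,0,0]],[40,[0,0,0],[0,0,0]],[25,[0,0,0],[0,0,0]],[25,[0,0,0],[0,0,0]],[25,[0,0,0],[0,0,0]],[25,[0,0,0],[0,0,0]],[25,[0,0,0],[0,0,0]]])

```text
t: 44.48
eef_pos: [0.4628, -0.0179, 0.0047]
ee_rot: [0.015, 1.0, 0.0, 0.002]
force: [-0.0, -0.9, 6.6]
opening: 0.345
finger_force: 30.0
```

>>> carry_out(commands=[[25,[0,0,20],[0,0,0]],[25,[0,0,40],[0,0,0]],[25,[0,0,40],[0,0,0]],[25,[25.1,-27.1,0],[0,0,0]],[25,[25.1,-27.1,0],[0,0,0]],[25,[25.1,-27.1,0],[0,0,0]],[25,[25.1,-27.1,0],[0,0,0]],[25,[25.1,-27.1,0],[0,0,0]],[25,[25.1,-27.1,0],[0,0,0]],[25,[25.1,-27.1,0],[0,0,0]]])

```text
t: 45.32
eef_pos: [0.6384, -0.2088, 0.1036]
ee_rot: [0.015, 1.0, 0.0, 0.001]
force: [0.2, 0.7, -0.7]
opening: 0.341
finger_force: 30.0
```

>>> carry_out(commands=[[25,[25.1,-27.1,0],[0,0,0]],[25,[0,0,-10],[0,0,0]],[25,[0,0,-30],[0,0,0]],[25,[0,0,-30],[0,0,0]],[25,[0,0,-16],[0,0,0]],[25,[0,0,-7],[0,0,0]],[25,[0,0,0],[0,0,0]],[25,[0,0,0],[0,0,0]],[40,[0,0,0],[0,0,0]],[50,[0,0,0],[0,0,0]]])

```text
t: 46.15
eef_pos: [0.6632, -0.2346, 0.0115]
ee_rot: [0.015, 1.0, 0.0, 0.002]
force: [-0.1, -0.3, -0.5]
opening: 0.458
finger_force: 0.0
```

>>> carry_out(commands=[[50,[0,0,0],[0,0,0]],[50,[0,0,15],[0,0,0]],[50,[0,0,35],[0,0,0]],[60,[0,0,40],[0,0,0]],[60,[0,0,0],[0,0,0]],[60,[0,0,0],[0,0,0]],[60,[0,0,0],[0,0,0]],[60,[0,0,0],[0,0,0]],[60,[0,0,0],[0,0,0]],[60,[0,0,0],[0,0,0]]])

```text
t: 46.98
eef_pos: [0.6621, -0.2343, 0.0992]
ee_rot: [0.015, 1.0, 0.001, -0.0]
force: [-0.6, 0.3, 0.1]
opening: 0.663
finger_force: 0.0
```

```bash
python3 - <<'E'
from h import *
o=st(); t=vision.read_camera('top'); s=vision.read_camera('side'); cv2.imwrite('pics/t7.png',t); cv2.imwrite('pics/s7.png',s)
t3=cv2.imread('pics/t3.png');s3=cv2.imread('pics/s3.png')
for n,ct,cs in [('nozA',(241,207),(289,209)),('nozB',(254,230),(267,220))]:
    for a,b,c in ((t3,t,ct),(s3,s,cs)):
        T=a[c[1]-8:c[1]+9,c[0]-7:c[0]+8]; A=b[c[1]-32:c[1]+33,c[0]-32:c[0]+33]
        m=cv2.matchTemplate(A,T,cv2.TM_CCOEFF_NORMED); _,v,_,p=cv2.minMaxLoc(m); print(n,round(v,2),'shift',p[0]-25,p[1]-24, 'own',m[24,25].round(2))
x,y=proj('side',(.662,-.235,.027)).round().astype(int); print(x,y,s[y-14:y+15:4,x-14:x+15:4].mean(2).astype(int))
E
```

```text
t 46.98 tcp [ 662.1 -234.3   99.2] z [-0.001  0.001 -1.   ] y [0.03  1.    0.001] F [-0.6  0.3  0.1] open 60.5 ff 0.0
nozA 1.0 shift 0 0 own 1.0
nozA 0.89 shift 0 0 own 0.89
nozB 0.88 shift -13 -23 own 0.61
nozB 1.0 shift 0 0 own 1.0
378 279 [[ 60  70  72  67  62  61  59  63]
 [ 70  72  75  98  83  60  62  60]
 [ 74  68  86 117  96  64  63  63]
 [ 73  77 120 108  89  73  62  61]
 [ 75  81 119 106  87  83  65  62]
 [ 74  87  93  87  83  73  75  62]
 [ 74  80  89  75  73  74  74  73]
 [ 75  74  74  73  73  70  70  68]]
```

>>> carry_out(commands=[[60,[-19.1,33.3,0],[0,0,0]],[60,[-19.1,33.3,0],[0,0,0]],[60,[-19.1,33.3,0],[0,0,0]],[60,[-19.1,33.3,0],[0,0,0]],[60,[-19.1,33.3,0],[0,0,0]],[60,[-19.1,33.3,0],[0,0,0]],[60,[-19.1,33.3,0],[0,0,0]],[60,[-19.1,33.3,0],[0,0,0]],[60,[0,0,0],[0,0,0]],[60,[0,0,-30],[0,0,0]]])

```text
t: 47.92
eef_pos: [0.5134, 0.0337, 0.0751]
ee_rot: [0.013, 1.0, 0.001, 0.007]
force: [1.3, 0.0, -0.3]
opening: 0.656
finger_force: 0.0
```

>>> carry_out(commands=[[60,[0,0,-30],[0,0,0]],[60,[0,0,-22],[0,0,0]],[60,[0,0,-10],[0,0,0]],[60,[0,0,-5],[0,0,0]],[50,[0,0,0],[0,0,0]],[40,[0,0,0],[0,0,0]],[25,[0,0,0],[0,0,0]],[25,[0,0,0],[0,0,0]],[25,[0,0,0],[0,0,0]],[25,[0,0,0],[0,0,0]]])

```text
t: 48.75
eef_pos: [0.5108, 0.0318, 0.0048]
ee_rot: [0.015, 1.0, 0.0, 0.002]
force: [-0.8, -0.2, 4.7]
opening: 0.341
finger_force: 30.0
```

>>> carry_out(commands=[[25,[0,0,20],[0,0,0]],[25,[0,0,40],[0,0,0]],[25,[0,0,40],[0,0,0]],[25,[14.1,-33.3,0],[0,0,0]],[25,[14.1,-33.3,0],[0,0,0]],[25,[14.1,-33.3,0],[0,0,0]],[25,[14.1,-33.3,0],[0,0,0]],[25,[14.1,-33.3,0],[0,0,0]],[25,[14.1,-33.3,0],[0,0,0]],[25,[14.1,-33.3,0],[0,0,0]]])

```text
t: 49.58
eef_pos: [0.6089, -0.2029, 0.1039]
ee_rot: [0.015, 1.0, 0.0, 0.001]
force: [0.9, 1.0, -0.1]
opening: 0.342
finger_force: 30.0
```

>>> carry_out(commands=[[25,[14.1,-33.3,0],[0,0,0]],[25,[0,0,-10],[0,0,0]],[25,[0,0,-30],[0,0,0]],[25,[0,0,-30],[0,0,0]],[25,[0,0,-16],[0,0,0]],[25,[0,0,-7],[0,0,0]],[25,[0,0,0],[0,0,0]],[25,[0,0,0],[0,0,0]],[40,[0,0,0],[0,0,0]],[50,[0,0,0],[0,0,0]]])

```text
t: 50.42
eef_pos: [0.6233, -0.2345, 0.0116]
ee_rot: [0.015, 1.0, 0.0, 0.002]
force: [-0.5, 0.3, 0.5]
opening: 0.457
finger_force: 0.0
```

>>> carry_out(commands=[[50,[0,0,0],[0,0,0]],[50,[0,0,15],[0,0,0]],[50,[0,0,35],[0,0,0]],[60,[0,0,40],[0,0,0]],[60,[0,0,0],[0,0,0]],[60,[0,0,0],[0,0,0]],[60,[0,0,0],[0,0,0]],[60,[0,0,0],[0,0,0]],[60,[0,0,0],[0,0,0]],[60,[0,0,0],[0,0,0]]])

```text
t: 51.25
eef_pos: [0.6221, -0.2343, 0.0994]
ee_rot: [0.015, 1.0, 0.001, -0.0]
force: [1.0, 0.5, -1.0]
opening: 0.661
finger_force: 0.0
```

```bash
python3 - <<'E'
from h import *
o=st(); t=vision.read_camera('top'); s=vision.read_camera('side'); cv2.imwrite('pics/t8.png',t); cv2.imwrite('pics/s8.png',s)
t3=cv2.imread('pics/t3.png');s3=cv2.imread('pics/s3.png')
for n,ct,cs in [('nozA',(241,207),(289,209))]:
    for a,b,c in ((t3,t,ct),(s3,s,cs)):
        T=a[c[1]-8:c[1]+9,c[0]-7:c[0]+8]; A=b[c[1]-32:c[1]+33,c[0]-32:c[0]+33]
        m=cv2.matchTemplate(A,T,cv2.TM_CCOEFF_NORMED); _,v,_,p=cv2.minMaxLoc(m); print(n,round(v,2),'shift',p[0]-25,p[1]-24, 'own',m[24,25].round(2))
x,y=proj('side',(.622,-.235,.027)).round().astype(int); print(x,y,s[y-14:y+15:4,x-14:x+15:4].mean(2).astype(int))
E
```

```text
t 51.25 tcp [ 622.1 -234.3   99.4] z [-0.001  0.001 -1.   ] y [0.03  1.    0.001] F [ 1.   0.5 -1. ] open 60.3 ff 0.0
nozA 1.0 shift 0 0 own 1.0
nozA 0.89 shift 0 0 own 0.89
360 283 [[ 65  72  71  74  74  65  73  76]
 [ 74  73  74 102  91  71  73 111]
 [ 73  73  96 113  90  73 107 115]
 [ 74  87 119 106  84  77 106 111]
 [ 76  91 117 102  85  80  54  63]
 [ 74  82  93  86  83  73  60  63]
 [ 76  69  85  72  74  72  73  72]
 [ 74  76  72  74  73  72  69  69]]
```

>>> carry_out(commands=[[60,[-6.2,37.25,0],[0,0,0]],[60,[-6.2,37.25,0],[0,0,0]],[60,[-6.2,37.25,0],[0,0,0]],[60,[-6.2,37.25,0],[0,0,0]],[60,[-6.2,37.25,0],[0,0,0]],[60,[-6.2,37.25,0],[0,0,0]],[60,[-6.2,37.25,0],[0,0,0]],[60,[-6.2,37.25,0],[0,0,0]],[60,[0,0,0],[0,0,0]],[60,[0,0,-30],[0,0,0]]])

```text
t: 52.18
eef_pos: [0.5772, 0.066, 0.0754]
ee_rot: [0.013, 1.0, 0.001, 0.007]
force: [1.6, -0.1, 0.1]
opening: 0.655
finger_force: 0.0
```

>>> carry_out(commands=[[60,[0,0,-30],[0,0,0]],[60,[0,0,-22],[0,0,0]],[60,[0,0,-10],[0,0,0]],[60,[0,0,-5],[0,0,0]],[50,[0,0,0],[0,0,0]],[40,[0,0,0],[0,0,0]],[25,[0,0,0],[0,0,0]],[25,[0,0,0],[0,0,0]],[25,[0,0,0],[0,0,0]],[25,[0,0,0],[0,0,0]]])

```text
t: 53.02
eef_pos: [0.574, 0.0634, 0.0049]
ee_rot: [0.015, 1.0, 0.0, 0.002]
force: [0.1, -0.7, 3.6]
opening: 0.342
finger_force: 30.0
```

>>> carry_out(commands=[[25,[0,0,20],[0,0,0]],[25,[0,0,40],[0,0,0]],[25,[0,0,40],[0,0,0]],[25,[1.2,-37.25,0],[0,0,0]],[25,[1.2,-37.25,0],[0,0,0]],[25,[1.2,-37.25,0],[0,0,0]],[25,[1.2,-37.25,0],[0,0,0]],[25,[1.2,-37.25,0],[0,0,0]],[25,[1.2,-37.25,0],[0,0,0]],[25,[1.2,-37.25,0],[0,0,0]]])

```text
t: 53.85
eef_pos: [0.5813, -0.199, 0.104]
ee_rot: [0.015, 1.0, 0.0, 0.001]
force: [0.3, 0.1, 0.7]
opening: 0.342
finger_force: 30.0
```

>>> carry_out(commands=[[25,[1.2,-37.25,0],[0,0,0]],[25,[0,0,-10],[0,0,0]],[25,[0,0,-30],[0,0,0]],[25,[0,0,-30],[0,0,0]],[25,[0,0,-16],[0,0,0]],[25,[0,0,-7],[0,0,0]],[25,[0,0,0],[0,0,0]],[25,[0,0,0],[0,0,0]],[40,[0,0,0],[0,0,0]],[50,[0,0,0],[0,0,0]]])

```text
t: 54.68
eef_pos: [0.5834, -0.2346, 0.0116]
ee_rot: [0.015, 1.0, -0.0, 0.002]
force: [-0.1, 0.4, -0.4]
opening: 0.457
finger_force: 0.0
```

>>> carry_out(commands=[[50,[0,0,0],[0,0,0]],[50,[0,0,15],[0,0,0]],[50,[0,0,35],[0,0,0]],[60,[0,0,40],[0,0,0]],[60,[-15,25,20],[0,0,0]],[60,[-20,34,20],[0,0,0]],[60,[-20,34,20],[0,0,0]],[60,[-20,34,0],[0,0,0]],[60,[-20,34,0],[0,0,0]],[60,[-20,34,0],[0,0,0]]])

```text
t: 55.52
eef_pos: [0.4692, -0.0422, 0.1593]
ee_rot: [0.016, 1.0, 0.0, 0.002]
force: [1.6, 0.1, 0.4]
opening: 0.659
finger_force: 0.0
```

>>> carry_out(commands=[[60,[-20,34,0],[0,0,0]],[60,[-15,30,0],[0,0,0]],[60,[0,30,0],[0,0,0]],[60,[0,0,0],[0,0,0]],[60,[0,0,0],[0,0,0]],[60,[0,0,0],[0,0,0]],[60,[0,0,0],[0,0,0]],[60,[0,0,0],[0,0,0]],[60,[0,0,0],[0,0,0]],[60,[0,0,0],[0,0,0]]])

```text
t: 56.35
eef_pos: [0.4353, 0.0498, 0.1584]
ee_rot: [0.016, 1.0, 0.0, 0.001]
force: [0.0, -0.5, -0.1]
opening: 0.657
finger_force: 0.0
```

```bash
python3 - <<'E'
from h import *
o=st(); t=vision.read_camera('top'); s=vision.read_camera('side'); cv2.imwrite('pics/t9.png',t); cv2.imwrite('pics/s9.png',s)
cv2.imwrite('pics/c12.png',np.vstack([crop('',70,110,400,190,2,t)[:, :],np.hstack([crop('',200,110,240,110,1.667,s)[:, :400],crop('',200,200,240,120,1.667,s)[:183,:400]])]))
E
```

```text
t 56.35 tcp [435.3  49.8 158.4] z [ 0.002  0.    -1.   ] y [0.032 0.999 0.   ] F [ 0.  -0.5 -0.1] open 59.9 ff 0.0
```

View pics/c12.png

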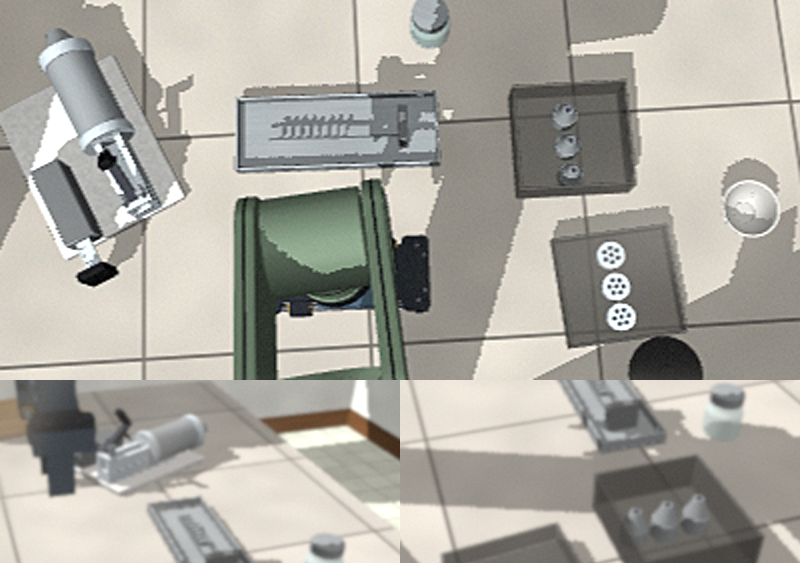

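Everything shows in place: the rod lies lengthwise in the tray at (340,128), with three nozzles in the deep box at (567,145) and three dies in the shallow one at (615,287). I'll check the gauge is home, then hand in.

```bash
python3 - <<'E'
from h import *
a,b=cv2.imread('pics/top0.png'),cv2.imread('pics/t9.png')
m=cv2.matchTemplate(b[220:275,90:150],a[235:257,105:132],cv2.TM_CCOEFF_NORMED); _,v,_,p=cv2.minMaxLoc(m); print(v,p[0]-15,p[1]-15)
if p==(15,15): print(workorder.finish_job())
E
```

```text
0.9081923961639404 0 0
the job is handed in; nothing more can be done
None
```

The job is handed in: the gauge was drawn to 40 mm, held, and eased home. The pawl was lifted, the rod now lies lengthwise in the tray, and three nozzles and three dies are in their boxes. The sauce dish, jar and lid were left alone.

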